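Sort the coasters that still grip and stand the jar on one

TASK

The jar slides about whenever the turntable is spun, so it wants a coaster that grips; the three iron coasters look alike, and only how hard each one drags when slid along the shelf tells whether its rubber still grips or has worn slick. Lay the coasters that grip flat on the clear turntable and those worn slick flat in the steel thali, and stand the amber jar upright in the middle of a gripping coaster on the turntable. Set the coasters and the jar down gently, never tip the jar over, and leave the other things where they stand.

Things in the scene. Friction and masses are not known exactly. Their poses are not given: they have to be found in the camera images.
- coaster_a: square black cast-iron coaster, 64 x 64 mm, 16 mm thick, 0.35 to 0.47 kg, a thin rubber sheet under all of it. Origin: centre of the underside; z up, x and y along its sides. The three look alike; neither name nor weight tells which still grip; at least one grips and at least one is worn slick
- coaster_b: square black cast-iron coaster, 64 x 64 mm, 16 mm thick, 0.35 to 0.47 kg, a thin rubber sheet under all of it. Origin: centre of the underside; z up, x and y along its sides. Slid on the shelf, any coaster that grips resists with about 1.1 times the load on it (0.95 to 1.35; 3.2 to 6 N under its own weight alone)
- coaster_c: square black cast-iron coaster, 64 x 64 mm, 16 mm thick, 0.35 to 0.47 kg, a thin rubber sheet under all of it. Origin: centre of the underside; z up, x and y along its sides. Any coaster worn slick resists with about 0.13 times the load on it (0.10 to 0.15; 0.4 to 0.7 N under its own weight). Pressing it down as it is dragged makes the difference plainer
- jar: amber glass jar with a steel twist cap, 56 mm diameter up to 70 mm height, cap 52 mm diameter from 80 mm to 96 mm height, 0.22 to 0.35 kg; stands upright on the shelf. Origin: centre of the underside, z up along its axis
- turntable_floor (a point): clear acrylic turntable tray with a low rim, 260 mm diameter outside, on a fixed foot; the flat floor is 252 mm across, 20 mm above the shelf, and the rim stands 10 mm above that floor and is 4 mm thick. This point: centre of the floor's upper face, z up. The tray turns freely about this vertical axis when touched
- thali_floor (a point): round stainless steel plate (thali), 200 mm diameter at its rim, fixed; flat floor about 178 mm across, 4 mm above the shelf, rim 10 mm above the floor. This point: centre of the floor's upper face, z up. It and the turntable may stand on either side
- wheel_toy: red plastic toy wheel lying flat, 72 mm diameter, 22 mm high. Origin: centre of the underside. It only stands by: leave it where it is
- ladder: pale maple toy ladder lying flat, 180 x 68 x 14 mm. Origin: centre of the underside, x along its length. It only stands by: leave it where it is
- tin: steel spice tin with lid and orange band, 71 mm diameter, 88 mm high. Origin: centre of the underside. It only stands by: leave it where it is
- mug: blue ceramic mug, 74 mm diameter, 85 mm high, handle on its +y side. Origin: centre of the underside. It only stands by: leave it where it is
- dispenser: teal pump dispenser, 64 mm diameter, 168 mm high. Origin: centre of the underside. It only stands by: leave it where it is
Not all that is in view belongs to the job. What is shaped like the coaster_c but pink is not meant.

How it is judged (in metres and radians):
At the end, for the whole second after the job is handed in: At rest: each gripping coaster flat on the turntable floor, centre within 100 mm of its centre; each slick one flat on the thali floor, within 65 mm of its centre; the jar upright (0.08 rad) on top of a gripping coaster, axes within 18 mm (horizontal distance between each of grip_sole_1, grip_sole_2 and turntable_floor below 0.1 m and z of grip_sole_1 in the frame of turntable_floor between -0.003 and 0.005 m and z of grip_sole_2 in the frame of turntable_floor between -0.003 and 0.005 m and horizontal distance between worn_sole and thali_floor below 0.065 m and z of worn_sole in the frame of thali_floor between -0.003 and 0.005 m and ((horizontal distance between jar and grip_sole_1 below 0.018 m and z of grip_sole_1 in the frame of jar between -0.019 and -0.01 m) or (horizontal distance between jar and grip_sole_2 below 0.018 m and z of grip_sole_2 in the frame of jar between -0.019 and -0.01 m)) and angle between each of coaster_a, coaster_b, coaster_c, jar's own z axis and vertical below 0.08 rad and linear speed of each of coaster_a, coaster_b, coaster_c, jar below 0.03 m/s); the robot touches nothing.
It fails at once if the jar is tipped over (leans more than 0.5 rad) (angle between jar's own z axis and vertical above 0.5 rad).
It fails at once if a bystander (toy wheel, ladder, tin, mug or dispenser) is shifted by more than 30 mm (distance of any of wheel_toy, ladder, tin, mug, dispenser from where it was at the start of the episode above 0.03 m).
It fails at once if a coaster is dropped onto the turntable or the thali (an impact over 130 N, as from a fall of 30 mm or more) (contact force between any of coaster_a, coaster_b, coaster_c and turntable_plate above 130 N or contact force between any of coaster_a, coaster_b, coaster_c and thali_plate above 130 N).
It fails at once if the jar is dropped onto a coaster (an impact over 100 N, as from a fall of 30 mm or more) (contact force between jar and coaster_a above 100 N or contact force between jar and coaster_b above 100 N or contact force between jar and coaster_c above 100 N).
It also fails if it takes over 70 s, if anything falls off the work surface, if the arm or the gripper's body presses on something with over 40 N, if the wrist force passes 120 N, or if a joint passes its speed limit or range.

ROBOT

A 6-joint arm with a two-finger parallel gripper is mounted at the origin on the work surface. World frame = base frame: x ahead of the robot, y to its left, z up, the work surface at z = 0. Lengths are in m, angles in degrees, forces in N, time in s.
With the tool pointing down it reaches from about 0.275 to 0.875 m from the base axis. Payload 12.5 kg.
Tool frame: the origin (TCP) lies on the centre line of the jaws, within the pads' length; the fingertips stand 14 mm ahead of it and the grasp point (between the pads) lies 5 mm behind it; z points along the fingers, y is the direction in which the jaws open and shut (so a half turn about z gives the same grasp; the last joint's range is limited). The gripper opens to 85 mm and grips with 20 to 120 N. Pads are 22 mm wide; open, the fingers measure 114 mm over their backs; the gripper's body (76 mm by 85 mm) begins 54 mm behind the grasp point. The pads swing forward as they close: fully open they stand 13 mm farther back than shut.
Start: joints at [-72.399, 20.094, 94.641, -0, 65.266, -4.847], TCP at [0.21, -0.508, 0.245] pointing down, gripper open.
Joint ranges: [-157.81, 157.81], [-45, 120.19], [0.68, 151.7], [-89.99, 269.99], [4.06, 180], [-164.3, 164.3]. Speed limits (degrees/s): [127.2, 127.2, 159.86, 180, 180, 180].

INTERFACE

Orientations are given as a 3x3 rotation matrix whose columns are the frame's x, y, z axes.
In Python, from plant import env, capture, get_calibration, find_in gives the robot as it stands. The module is installed in compiled form; this text tells all that it offers.
- The arm moves only by the tool step_arm, never from a script. Its argument "rows" is a list of rows, each a list of 5 numbers: the opening, from 0 (shut) to 1 (fully open), then the shift along the tool's x, y, z in mm, then the turn about the tool's z in degrees. In form: [[gripper, x, y, z, yaw], ...]. A call has 1 to 8 rows; each row is the pose to reach, as a shift and turn from the pose commanded when the call began, along the tool's axes at that moment; what a row does not reach only later rows make up. A row lasts 1/8 s, in which the tool goes at most 62.5 mm and 10.7 degrees, less where a joint would pass 70% of its speed; a pose out of reach is approached as far as the arm can. A call with a gripper value outside its range is refused whole. The fingers move at their own pace and stop on an object; "newtons" is the grip in N (left out, the last holds). Time passes only in rows, so rows that repeat a pose let the fingers close. It gives the time, the measured TCP pose, the force and the opening at its end, in the units of the state.
- env.get_state(): the state, without advancing time (a new reading comes with each control period).
- capture(name): name is "side" or "top" or "wrist"; returns the picture (400x640x3 uint8, red, green, blue); there is no depth.
- get_calibration(name): a dict with "vertical_fov" (degrees; the focal length in pixels is half the picture's height over the tangent of half this angle, whatever the lens; pixels are square), "cx", "cy" (the principal point, pixels), "rvec" (rotation vector, rad) and "tvec" (3), from world to camera coordinates, as OpenCV has them; the wrist camera has in their place "T_tool_cam" (4x4, takes a point from camera to tool coordinates, whose origin is the TCP and whose axes are the flange's). Camera axes: x right, y down, z forward; pixel columns grow to the right and rows downward; lengths in m; the calibration is good to about 2 mm. A picture is of the moment at which its call begins: read the wrist's pose just before it. get_calibration takes no time and is no camera call.
- env.finish_job(): hands the job in, once; it reports no verdict.
Trained networks look in the newest picture that a camera, given by its name, has taken for a name from the list of things; names that differ only in an ending like _2 or _b are one class to them, and where a whole thing is asked for, a point or a joint stands for the part that bears it (a point fixed in the world has none). Each returns a list of dicts, best first, with "conf" (0 to 1); they miss things now and then, are a little off and sometimes report something else, mostly with a low value. They report only what shows in the picture. A call takes as long as a camera call. They do not tell look-alikes from the thing itself.
- find_in(name, camera): "rect" ([left, top, right, bottom] in pixels, round what is visible of it).
The state is a dict: "time_s": time; "q": joint angles; "qd": joint speeds; "effort": joint torques, N m; "tcp_pos": TCP position; "ee_rot": TCP orientation; "wrist_force": force on the tool from outside, world axes, zero at the start; "wrist_torque": the same for the moment, N m; "width": opening from 0.0 (shut) to 1.0 (fully open).
Only numpy, scipy, OpenCV 4.12 (cv2) and the standard library are available. Lean on these libraries where they do the work, as an engineer would, in place of code of your own. Each camera call takes 0.05 s, during which the arm holds its last target.

## Working session

There is one attempt and no reset: what is moved stays moved. The work goes in short steps, Python scripts to look and compute and a tool call to move; the robot and the scene stay as the last step left them, time stands still between calls to the robot, and variables do not carry over. Pictures are saved under pics/ and viewed, and the job is handed in when it is done.

Besides the shell and the picture viewer there is one more tool, called after "Request:" as name(argument=value, ...) on one line, values as JSON. step_arm: Moves the arm, as the interface text tells. Its arguments: {"type":"object","properties":{"rows":{"type":"array","items":{"type":"array","items":{"type":"number"}}},"newtons":{"type":"number"}},"required":["rows"]}

```bash
mkdir -p pics; cat > h.py <<'E'
import numpy as np,cv2
from plant import env,capture,get_calibration,find_in
def K(name):
    c=get_calibration(name);f=200/np.tan(np.radians(c["vertical_fov"]/2));return c,f
def cam(name,st=None):
    c,f=K(name)
    if "rvec" in c:
        R=cv2.Rodrigues(np.array(c["rvec"],float))[0];t=np.array(c["tvec"],float).ravel();return c,f,R,t
    T=np.array(c["T_tool_cam"]);st=st or env.get_state()
    W=np.eye(4);W[:3,:3]=np.array(st["ee_rot"]);W[:3,3]=st["tcp_pos"]
    M=np.linalg.inv(W@T);return c,f,M[:3,:3],M[:3,3]
def px2w(name,u,v,z,st=None):
    c,f,R,t=cam(name,st)
    d=R.T@np.array([(u-c["cx"])/f,(v-c["cy"])/f,1.]);o=-R.T@t
    return o+d*(z-o[2])/d[2]
def w2px(name,p,st=None):
    c,f,R,t=cam(name,st);q=R@np.array(p)+t
    return q[0]/q[2]*f+c["cx"],q[1]/q[2]*f+c["cy"]
def save(im,n,s=1):
    im=cv2.cvtColor(im,cv2.COLOR_RGB2BGR)
    if s!=1: im=cv2.resize(im,None,fx=s,fy=s,interpolation=cv2.INTER_CUBIC)
    cv2.imwrite("pics/"+n,im)
E
python3 - <<'E'
from h import *
for n in("top","side","wrist"):
    im=capture(n);save(im,n+"0.png");print(n,get_calibration(n))
    for o in("coaster_a","jar","turntable_floor","thali_floor","wheel_toy","ladder","tin","mug","dispenser"):
        try:
            for r in find_in(o,n)[:5]:print(o,np.round(r["rect"]),round(r["conf"],2))
        except Exception as e:print(o,e)
print(env.get_state())
E
```

```text
top {'vertical_fov': 42.41340176646902, 'cx': 317.64391082327955, 'cy': 197.18475090397678, 'rvec': array([ 2.1911787 , -2.19861064,  0.07464143]), 'tvec': array([-0.01981811,  0.48939922,  1.24687877])}
coaster_a [246. 183. 278. 217.] 0.81
coaster_a [339. 190. 370. 219.] 0.76
coaster_a [295. 186. 322. 220.] 0.73
coaster_a [412. 300. 448. 341.] 0.6
jar [306. 118. 329. 146.] 0.74
jar [152.  81. 197. 121.] 0.61
jar [111. 142. 223. 251.] 0.44
turntable_floor [114. 142. 224. 250.] 0.63
thali_floor [399. 147. 480. 231.] 0.9
thali_floor [296.  46. 328. 122.] 0.56
wheel_toy [359.  96. 390. 130.] 0.79
wheel_toy [305. 120. 330. 146.] 0.32
ladder [294.  44. 329. 125.] 0.78
ladder [338. 189. 369. 219.] 0.27
tin [212.  95. 244. 132.] 0.6
tin [426.  80. 466. 114.] 0.29
mug [150.  82. 194. 120.] 0.64
dispenser [426.  80. 468. 116.] 0.89
side {'vertical_fov': 48.996239360335146, 'cx': 310.43405728016455, 'cy': 197.10706519020295, 'rvec': array([ 0.26051162, -2.85098289,  1.09944332]), 'tvec': array([0.48502612, 0.08362037, 1.16948687])}
coaster_a [296. 224. 322. 250.] 0.75
coaster_a [303. 194. 333.
[... 921 characters left out ...]
e+01,  9.77345262e-04,
        6.52662542e+01, -4.84902021e+00]), 'qd': array([-0.00500705,  0.0137084 , -0.01530529,  0.02655333, -0.08841507,
        0.0069591 ]), 'effort': array([ 4.41037017e-03, -5.06014574e+01, -2.91643292e+01, -9.50299210e-06,
        6.97433716e-04, -8.46841522e-05]), 'tcp_pos': array([ 0.21004268, -0.508324  ,  0.24529689]), 'ee_rot': array([[ 9.24218930e-01,  3.81863024e-01,  1.85750066e-05],
       [ 3.81863024e-01, -9.24218930e-01, -7.31678225e-06],
       [ 1.43733641e-05,  1.38554168e-05, -1.00000000e+00]]), 'wrist_force': array([-0.12958829, -0.61437328,  0.14132414]), 'wrist_torque': array([ 0.01728946,  0.07679079, -0.0199807 ]), 'width': 0.9963624542649758}
```

View pics/top0.png

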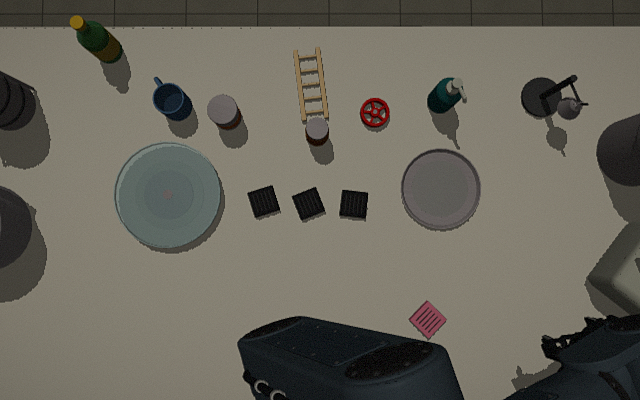

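View pics/side0.png

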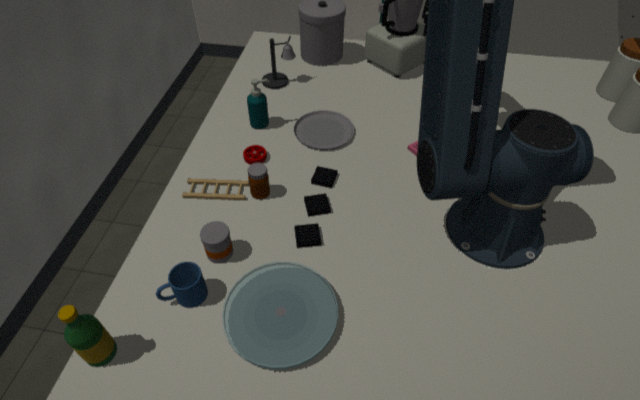

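```bash
python3 - <<'E'
from h import *
im=cv2.imread("pics/top0.png")
cv2.imwrite("pics/top0c.png",cv2.resize(im[105:235,230:385],None,fx=4.5,fy=4.5,interpolation=cv2.INTER_CUBIC))
E
```

```text
(no output)
```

View pics/top0c.png

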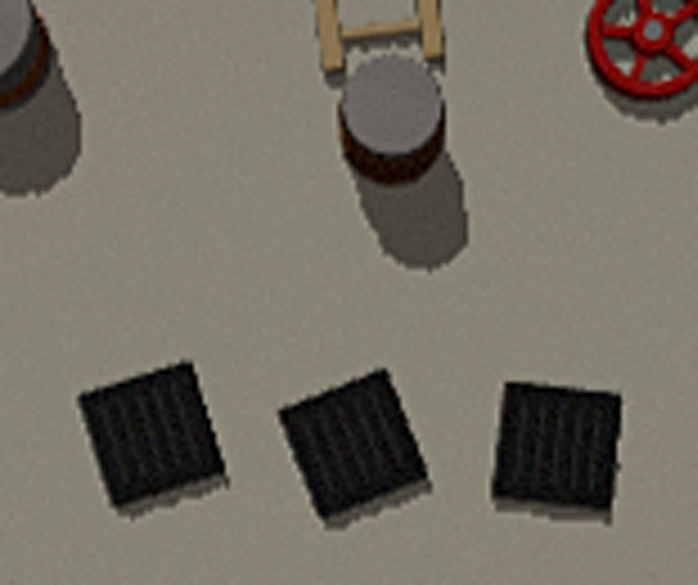

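The black coasters are at top px (263,202), (308,204) and (354,204). The pink one at (429,320) is the look-alike and isn't meant. The amber jar is at (317,131), next to the ladder's end. (224,112) is the orange-banded tin. Next I'll measure positions.

```bash
python3 - <<'E'
from h import *
im=cv2.imread("pics/top0.png")
c,f,R,t=cam("top");print("campos",-R.T@t); c,f,R,t=cam("side");print("campos",-R.T@t)
g=im.max(2).astype(np.uint8)
roi=np.zeros_like(g);roi[175:230,235:385]=255
m=((g<62)&(roi>0)).astype(np.uint8)
n,l,s,ce=cv2.connectedComponentsWithStats(m)
for i in range(1,n):
    if s[i,4]<200: continue
    ys,xs=np.where(l==i)
    P=np.array([px2w("top",x,y,.016)[:2] for x,y in zip(xs,ys)],np.float32)
    r=cv2.minAreaRect(P*1000);print("coaster",ce[i],s[i,4],r)
# turntable: floor disc rect z .03 rim
for nm,rc,z in(("tt",(114,142,223,250),.03),("thali",(400,148,481,231),.014),("jarcap",(306,118,329,143),.096)):
    a=px2w("top",(rc[0]+rc[2])/2,(rc[1]+rc[3])/2,z);b=px2w("top",rc[0],rc[1],z);d=px2w("top",rc[2],rc[3],z);print(nm,a,b-d)
for nm,rc,z in(("tt",(221,262,339,371),.03),("thali",(294,111,355,150),.014)):
    print(nm,px2w("side",(rc[0]+rc[2])/2,(rc[1]+rc[3])/2,z))
for nm,u,v,z in(("jar",317,126,.096),("tin",223,110,.088),("wheel",374,113,.022),("ladder end",315,119,.014),("mug",168,98,.085),("lad top",310,48,.014),("tt c",168,194,.02),):print(nm,px2w("top",u,v,z))
E
```

```text
campos [ 0.41381113 -0.0111535   1.2740671 ]
campos [0.33515892 0.79958694 0.92642942]
coaster [263.40825036 201.24182077] 703 ((478.75738525390625, 110.84651947021484), (68.13408660888672, 64.31132507324219), 17.533065795898438)
coaster [308.18876081 203.50144092] 694 ((473.36712646484375, 1.5156059265136719), (66.7610092163086, 64.5425033569336), 20.462255477905273)
coaster [353.40482955 203.92613636] 704 ((472.56793212890625, -109.65837097167969), (66.74138641357422, 64.68733978271484), 82.682373046875)
tt [0.49241044 0.33849107 0.03      ] [0.26191868 0.26596124 0.        ]
thali [ 0.50733173 -0.32328458  0.014     ] [0.2049888  0.19565573 0.        ]
jarcap [ 0.63861459 -0.02103588  0.096     ] [0.05835689 0.05286602 0.        ]
tt [0.49342776 0.3641355  0.03      ]
thali [ 0.50475828 -0.3085557   0.014     ]
jar [ 0.64910661 -0.0199193   0.096     ]
tin [0.68873328 0.1984817  0.088     ]
wheel [ 0.69590366 -0.16079404  0.022     ]
ladder end [ 0.68297046 -0.01564849  0.014     ]
mug [0.71798559 0.32732639 0.085     ]
lad top [ 0.8618739  -0.00378195  0.014     ]
tt c [0.49792099 0.34258173 0.02      ]
```

```bash
cat >> h.py <<'E'
def plan(x,y,z,yaw,st=None):
    st=st or env.get_state();R=np.array(st["ee_rot"]);p=np.array(st["tcp_pos"])
    d=R.T@(np.array([x,y,z])-p)*1000
    cur=np.degrees(np.arctan2(R[1,1],R[0,1]));dy=(cur-yaw+90)%180-90
    q=st["q"]
    print("shift",np.round(d,1),"yaw",round(dy,1),"or",round(dy-180*np.sign(dy),1),"cur yaw",round(cur,1),"q6",round(q[5],1),"t",st["time_s"])
E
python3 - <<'E'
from h import *
plan(.479,.111,.2,17.5);plan(.474,.0,.245,18)
E
```

```text
shift [ 485.1 -469.7   45.3] yaw -85.1 or 94.9 cur yaw -67.6 q6 -4.8 t 1.5
shift [ 4.381e+02 -3.690e+02  3.000e-01] yaw -85.6 or 94.4 cur yaw -67.6 q6 -4.8 t 1.5
```

Request:
step_arm(rows=[[1,55,-53,0,-10],[1,110,-106,0,-20],[1,165,-159,0,-30],[1,220,-212,0,-40],[1,275,-265,0,-50],[1,330,-318,0,-60],[1,385,-371,0,-70],[1,440,-370,0,-80]])

```text
time_s: 2.5
tcp_pos: [0.4255, -0.0571, 0.2458]
ee_rot: [[-0.221, 0.975, 0.001], [0.975, 0.221, -0.0], [-0.001, 0.001, -1.0]]
wrist_force: [1.2, -0.7, 0.5]
width: 1.0
```

```bash
python3 - <<'E'
from h import *
plan(.474,.0,.245,18)
E
```

```text
shift [45.  60.   0.8] yaw -5.2 or 174.8 cur yaw 12.8 q6 -26.7 t 2.5
```

Request:
step_arm(rows=[[1,20,30,0,-5],[1,20,40,0,-5],[1,20,40,0,-5],[1,20,40,0,-5]])

```text
time_s: 3.0
tcp_pos: [0.4593, -0.0319, 0.2453]
ee_rot: [[-0.298, 0.955, -0.0], [0.955, 0.298, -0.0], [0.0, -0.0, -1.0]]
wrist_force: [-0.5, -0.0, -0.2]
width: 1.005
```

```bash
python3 - <<'E'
from h import *
s=env.get_state();im=capture("wrist");save(im,"w1.png");np.save("w1.npy",im)
print(s["tcp_pos"],s["qd"],s["wrist_force"])
for o in("coaster_a","jar","turntable_floor","thali_floor"):
    for r in find_in(o,"wrist")[:5]:print(o,np.round(r["rect"]),round(r["conf"],2))
import pickle;pickle.dump(s,open("w1.pkl","wb"))
plan(.479,.111,.1,17.5)
E
```

```text
[ 0.45925864 -0.03185607  0.24527705] [-0.02295558 -0.21427223  0.04692325  0.0882059  -0.00090695 -0.08836744] [-0.53323001 -0.01761109 -0.19116337]
coaster_a [ 68. 249. 132. 304.] 0.81
coaster_a [345.  33. 404.  96.] 0.79
coaster_a [313. 123. 367. 180.] 0.71
coaster_a [284. 197. 347. 254.] 0.59
jar [430. 182. 513. 255.] 0.73
turntable_floor [283. 195. 347. 254.] 0.69
thali_floor [241. 296. 342. 339.] 0.74
shift [130.2  61.1 145.4] yaw -0.1 or 179.9 cur yaw 17.4 q6 -27.1 t 3.25
```

View pics/w1.png

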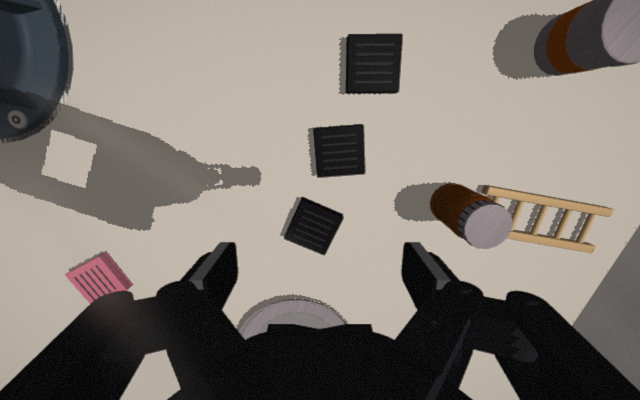

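Wrist view: the black coasters are at (371,64), (338,151) and (313,226), pink is at (98,280), and the jar is at (470,215) beside the ladder end. I'll refine the poses from this.

```bash
cat >> h.py <<'E'
def coasters(cam_,im,boxes,z=.016,st=None,thr=62):
    g=im.max(2)
    for b in boxes:
        b=np.array(b).astype(int);m=np.zeros(g.shape,np.uint8);a=(g[b[1]-6:b[3]+6,b[0]-6:b[2]+6]<thr);m[b[1]-6:b[3]+6,b[0]-6:b[2]+6]=a
        n,l,s,ce=cv2.connectedComponentsWithStats(m);i=1+np.argmax(s[1:,4])
        ys,xs=np.where(l==i);P=np.array([px2w(cam_,x,y,z,st)[:2] for x,y in zip(xs,ys)],np.float32)
        r=cv2.minAreaRect(P*1000);print("coaster",ce[i].round(1),np.round(r[0],1),np.round(r[1],1),"yaw",round(r[2],1),"px",[np.round(w2px(cam_,[*(q/1000),z],st)) for q in cv2.boxPoints(r)])
E
python3 - <<'E'
from h import *
import pickle
im=np.load("w1.npy");s=pickle.load(open("w1.pkl","rb"))
coasters("wrist",im,[(340,33,404,96),(308,123,367,180),(284,197,347,254)],.016,s,50)
E
```

```text
coaster [372.7  62.8] [479.8 111.8] [63.5 62.7] yaw 17.5 px [array([346.,  34.]), array([345.,  92.]), array([398.,  92.]), array([402.,  34.])]Traceback (most recent call last):
  File "<stdin>", line 4, in <module>
  File "h.py", line 34, in coasters
    ys,xs=np.where(l==i);P=np.array([px2w(cam_,x,y,z,st)[:2] for x,y in zip(xs,ys)],np.float32)
                                     ~~~~^^^^^^^^^^^^^^^
  File "h.py", line 13, in px2w
    c,f,R,t=cam(name,st)
            ~~~^^^^^^^^^
  File "h.py", line 6, in cam
    c,f=K(name)
        ~^^^^^^
  File "h.py", line 4, in K
    c=get_calibration(name);f=200/np.tan(np.radians(c["vertical_fov"]/2));return c,f
ValueError: time passes only in moves, steps and waits
```

```bash
python3 - <<'E'
s=open("h.py").read()
s=s.replace('def K(name):\n    c=get_calibration(name)','_C={}\ndef K(name):\n    if name not in _C:_C[name]=get_calibration(name)\n    c=_C[name]')
s=s.replace("n,l,s,ce=cv2.connected","st=st or env.get_state();n,l,s,ce=cv2.connected")
open("h.py","w").write(s)
E
python3 - <<'E'
from h import *
import pickle
im=np.load("w1.npy");s=pickle.load(open("w1.pkl","rb"))
coasters("wrist",im,[(340,33,404,96),(308,123,367,180),(284,197,347,254)],.016,s,50)
E
```

```text
coaster [372.7  62.8] [479.8 111.8] [63.5 62.7] yaw 17.5 px [array([346.,  34.]), array([345.,  92.]), array([398.,  92.]), array([402.,  34.])]
coaster [339.  150.2] [474.4   3. ] [62.1 62.1] yaw 21.8 px [array([313., 128.]), array([317., 176.]), array([364., 173.]), array([362., 124.])]
coaster [313.  225.6] [ 473.1 -106.1] [65.1 62.6] yaw 83.2 px [array([283., 238.]), array([324., 254.]), array([344., 215.]), array([302., 197.])]
```

Request:
step_arm(rows=[[1,50,25,40,0],[1,100,50,80,0],[1,130,62,120,0],[1,130,62,165,0],[1,130,62,165,0],[1,130,62,165,0]])

```text
time_s: 4.0
tcp_pos: [0.4808, 0.1112, 0.0818]
ee_rot: [[-0.299, 0.954, 0.002], [0.954, 0.299, 0.0], [-0.0, 0.002, -1.0]]
wrist_force: [0.7, -0.1, -1.2]
width: 1.001
```

```bash
python3 - <<'E'
from h import *
s=env.get_state()
plan(.480,.111,.012,17.5);im=capture("wrist");save(im,"w2.png");print(s["wrist_force"])
E
```

```text
shift [ 0.1 -1.  69.8] yaw -0.1 or 179.9 cur yaw 17.4 q6 -9.8 t 4.0
[ 0.72618963 -0.07238859 -1.23653512]
```

View pics/w2.png

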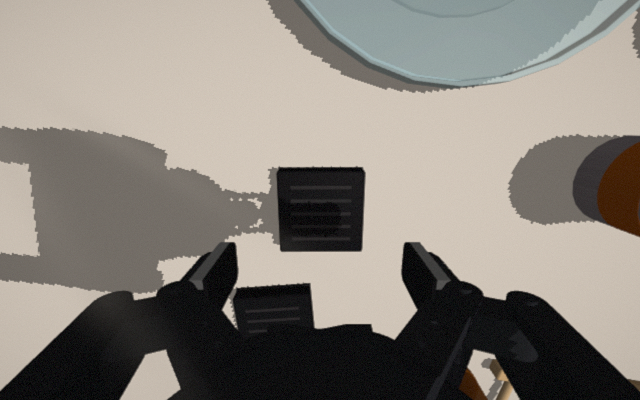

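The coaster sits centred between the jaws at (320,210), square to them.

Request:
step_arm(rows=[[1,0,0,30,0],[1,0,0,55,0],[1,0,0,68,0],[1,0,0,68,0]])

```text
time_s: 4.55
tcp_pos: [0.4803, 0.1113, 0.0128]
ee_rot: [[-0.299, 0.954, 0.0], [0.954, 0.299, 0.0], [-0.0, 0.0, -1.0]]
wrist_force: [-0.5, -0.1, 0.5]
width: 1.001
```

Request:
step_arm(rows=[[0.6,0,0,0,0],[0.5,0,0,0,0],[0.5,0,0,0,0],[0.5,0,0,0,0]], newtons=30)

```text
time_s: 5.05
tcp_pos: [0.4809, 0.1116, 0.0136]
ee_rot: [[-0.3, 0.954, 0.002], [0.954, 0.3, 0.0], [-0.0, 0.002, -1.0]]
wrist_force: [-0.5, -1.0, 6.5]
width: 0.741
```

Request:
step_arm(rows=[[0.5,0,0,1,0],[0.5,3,0,1,0],[0.5,8,0,1,0],[0.5,13,0,1,0]])

```text
time_s: 5.55
tcp_pos: [0.4781, 0.1242, 0.0135]
ee_rot: [[-0.3, 0.954, 0.005], [0.954, 0.3, 0.001], [-0.001, 0.005, -1.0]]
wrist_force: [0.8, -2.2, 18.4]
width: 0.739
```

Request:
step_arm(rows=[[0.5,5,0,0,0]])

```text
time_s: 5.68
tcp_pos: [0.4766, 0.129, 0.0135]
ee_rot: [[-0.3, 0.954, 0.005], [0.954, 0.3, 0.001], [-0.001, 0.005, -1.0]]
wrist_force: [0.6, -2.8, 18.2]
width: 0.739
```

Request:
step_arm(rows=[[0.5,5,0,0,0]])

```text
time_s: 5.8
tcp_pos: [0.4751, 0.1338, 0.0135]
ee_rot: [[-0.3, 0.954, 0.005], [0.954, 0.3, 0.001], [-0.001, 0.005, -1.0]]
wrist_force: [0.9, -1.2, 17.2]
width: 0.737
```

Load is about 22 N and drag 1.5–3 N, a ratio of about 0.1. This coaster is slick and goes to the thali.

Request:
step_arm(rows=[[0.5,0,0,-20,0],[0.5,0,0,-60,0],[0.5,0,0,-110,0],[0.5,0,0,-110,0]])

```text
time_s: 6.3
tcp_pos: [0.4748, 0.1338, 0.1248]
ee_rot: [[-0.3, 0.954, 0.007], [0.954, 0.3, 0.001], [-0.001, 0.007, -1.0]]
wrist_force: [0.2, -0.5, -5.0]
width: 0.737
```

```bash
python3 - <<'E'
from h import *
s=env.get_state();print(s["width"],s["wrist_force"])
plan(.507,-.321,.05,17.5)
plan(.507,-.321,.05,-20)
E
```

```text
0.7369132131672432 [ 0.16217297 -0.53515785 -5.01968916]
shift [-443.5 -106.2   74.4] yaw -0.0 or 180.0 cur yaw 17.5 q6 -7.1 t 6.3
shift [-443.5 -106.2   74.4] yaw 37.5 or -142.5 cur yaw 17.5 q6 -7.1 t 6.3
```

Request:
step_arm(rows=[[0.5,-55,-13,0,6],[0.5,-110,-26,0,12],[0.5,-165,-39,0,18],[0.5,-220,-53,0,24],[0.5,-275,-66,0,30],[0.5,-330,-79,0,36],[0.5,-385,-92,0,36],[0.5,-440,-106,0,36]])

```text
time_s: 7.3
tcp_pos: [0.5032, -0.3196, 0.1201]
ee_rot: [[0.318, 0.948, -0.001], [0.948, -0.318, 0.001], [0.001, -0.002, -1.0]]
wrist_force: [1.5, 0.1, -3.5]
width: 0.74
```

Request:
step_arm(rows=[[0.5,0,0,0,0],[0.5,0,0,0,0]])

```text
time_s: 7.55
tcp_pos: [0.5032, -0.3174, 0.1201]
ee_rot: [[0.319, 0.948, -0.002], [0.948, -0.319, 0.002], [0.001, -0.002, -1.0]]
wrist_force: [-0.1, 0.7, -3.7]
width: 0.737
```

```bash
python3 - <<'E'
from h import *
s=env.get_state();print(s["width"],s["wrist_force"],s["tcp_pos"])
im=capture("wrist");save(im,"w3.png");im=capture("top");save(im,"top3.png")
plan(.507,-.321,.05,-20,s)
E
```

```text
0.7374468357461939 [-0.08936767  0.73568303 -3.69935208] [ 0.50316985 -0.31737344  0.12010101]
shift [-2.3  4.9 70.1] yaw 1.4 or -178.6 cur yaw -18.6 q6 -18.2 t 7.55
```

View pics/w3.png

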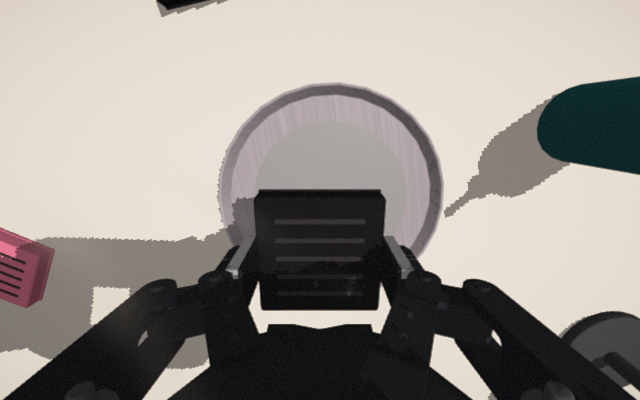

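View pics/top3.png

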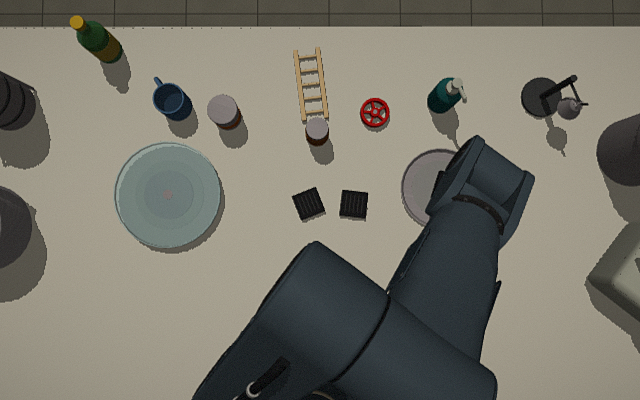

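```bash
python3 - <<'E'
from h import *
for v in(185,190,195):print(px2w("wrist",331,v,.014))
print(px2w("wrist",331,83,.014),px2w("wrist",219,190,.014),px2w("wrist",443,190,.014))
E
```

```text
[ 0.51746195 -0.30790677  0.014     ]
[ 0.51608798 -0.3121965   0.014     ]
[ 0.51469996 -0.31653007  0.014     ]
[ 0.54274059 -0.22898367  0.014     ] [ 0.42276122 -0.28116396  0.014     ] [ 0.60926191 -0.34317822  0.014     ]
```

Request:
step_arm(rows=[[0.5,-2,6,40,0],[0.5,-2,6,75,0],[0.5,-2,6,92,0],[0.5,-2,6,98,0],[0.5,-2,6,100,0],[0.5,-2,6,101,0]])

```text
time_s: 8.4
tcp_pos: [0.5095, -0.3222, 0.0213]
ee_rot: [[0.318, 0.948, 0.001], [0.948, -0.318, -0.001], [-0.001, 0.002, -1.0]]
wrist_force: [0.2, -0.3, -3.0]
width: 0.741
```

Request:
step_arm(rows=[[0.5,0,0,1,0],[0.5,0,0,2,0]])

```text
time_s: 8.65
tcp_pos: [0.5091, -0.322, 0.0186]
ee_rot: [[0.318, 0.948, 0.0], [0.948, -0.318, -0.0], [-0.0, 0.001, -1.0]]
wrist_force: [-0.3, -0.1, -3.6]
width: 0.737
```

Request:
step_arm(rows=[[0.5,0,0,1,0],[0.5,0,0,1,0]])

```text
time_s: 8.9
tcp_pos: [0.5093, -0.3222, 0.0177]
ee_rot: [[0.318, 0.948, 0.001], [0.948, -0.318, -0.001], [-0.0, 0.001, -1.0]]
wrist_force: [-0.3, -1.0, 0.3]
width: 0.737
```

```bash
python3 - <<'E'
from h import *
s=env.get_state();print(s["tcp_pos"],s["wrist_force"])
E
```

```text
[ 0.50934304 -0.32217862  0.01770974] [-0.27123814 -0.96563669  0.29991401]
```

Request:
step_arm(rows=[[0.8,0,0,0,0],[1,0,0,0,0],[1,0,0,0,0],[1,0,0,-20,0],[1,0,0,-60,0],[1,0,0,-100,0],[1,0,0,-100,0]])

```text
time_s: 9.78
tcp_pos: [0.5105, -0.323, 0.1218]
ee_rot: [[0.318, 0.948, 0.006], [0.948, -0.318, -0.004], [-0.002, 0.007, -1.0]]
wrist_force: [0.1, -0.1, -0.2]
width: 1.002
```

```bash
python3 - <<'E'
from h import *
s=env.get_state();print(s["wrist_force"],s["tcp_pos"])
im=capture("wrist");save(im,"w4.png")
plan(.474,.002,.08,21.5,s)
plan(.473,-.107,.08,-7,s)
E
```

```text
[ 0.06574545 -0.13957487 -0.23505724] [ 0.51048791 -0.32297447  0.12178602]
shift [ 296.6 -138.2   40.2] yaw -40.0 or 140.0 cur yaw -18.5 q6 -18.2 t 9.775
shift [ 192.9 -104.5   40.7] yaw -11.5 or 168.5 cur yaw -18.5 q6 -18.2 t 9.775
```

View pics/w4.png

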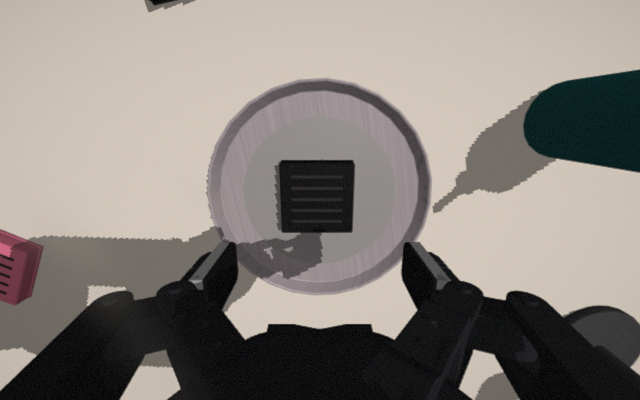

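The coaster lies flat in the middle of the thali at (317,196). Next is the right-hand coaster at (.473,-.108).

Request:
step_arm(rows=[[1,48,-25,0,-5],[1,96,-50,0,-11],[1,144,-78,20,-11],[1,192,-105,40,-11],[1,192,-105,40,-11],[1,192,-105,40,-11]])

```text
time_s: 10.58
tcp_pos: [0.4708, -0.1067, 0.0773]
ee_rot: [[0.131, 0.991, 0.0], [0.991, -0.131, -0.0], [-0.0, 0.0, -1.0]]
wrist_force: [0.0, -0.7, 0.7]
width: 0.998
```

```bash
python3 - <<'E'
from h import *
s=env.get_state();print(s["tcp_pos"])
im=capture("wrist");save(im,"w5.png")
for r in find_in("coaster_c","wrist")[:3]:print(r); 
r=[r for r in find_in("coaster_c","wrist") if 250<(r["rect"][0]+r["rect"][2])/2<390 and 150<(r["rect"][1]+r["rect"][3])/2<260]
coasters("wrist",im,[r[0]["rect"]],.016,s,50)
plan(.473,-.108,.012,-7,s)
E
```

```text
[ 0.4707715  -0.10670222  0.07734897]
{'rect': [232.6, 0.9, 369.7, 124.6], 'conf': 0.64}
{'rect': [277.0, 169.3, 372.4, 259.2], 'conf': 0.61}
coaster [323.3 214.2] [ 473.8 -107.4] [65.  62.6] yaw 82.9 px [array([282., 257.]), array([365., 257.]), array([368., 173.]), array([278., 173.])]
shift [-1.   2.4 65.3] yaw -0.5 or 179.5 cur yaw -7.5 q6 -10.8 t 10.575
```

View pics/w5.png

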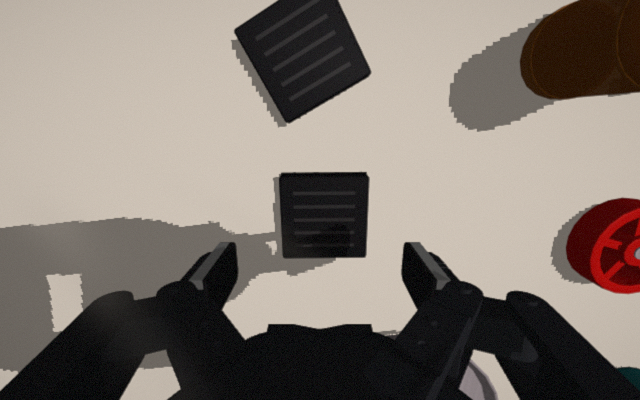

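The coaster is at (323,214) and aligned, about 3 mm off along y.

Request:
step_arm(rows=[[1,0,3,30,0],[1,0,3,52,0],[1,0,3,65,0],[1,0,3,65,0],[0.6,0,3,65,0],[0.5,0,3,65,0],[0.5,0,3,65,0],[0.5,0,3,65,0]], newtons=30)

```text
time_s: 11.72
tcp_pos: [0.474, -0.1071, 0.0132]
ee_rot: [[0.131, 0.991, 0.001], [0.991, -0.131, -0.001], [-0.0, 0.002, -1.0]]
wrist_force: [-1.7, -1.6, 7.2]
width: 0.742
```

Request:
step_arm(rows=[[0.5,0,0,1,0],[0.5,-3,0,1,0],[0.5,-8,0,1,0],[0.5,-13,0,1,0]])

```text
time_s: 12.22
tcp_pos: [0.4733, -0.1198, 0.0131]
ee_rot: [[0.132, 0.991, 0.003], [0.991, -0.132, -0.001], [-0.0, 0.003, -1.0]]
wrist_force: [0.9, 7.3, 19.5]
width: 0.737
```

Request:
step_arm(rows=[[0.5,-5,0,0,0]])

```text
time_s: 12.35
tcp_pos: [0.4726, -0.1248, 0.0131]
ee_rot: [[0.132, 0.991, 0.003], [0.991, -0.132, -0.001], [-0.0, 0.003, -1.0]]
wrist_force: [0.8, 5.8, 19.8]
width: 0.74
```

Request:
step_arm(rows=[[0.5,-5,0,0,0]])

```text
time_s: 12.48
tcp_pos: [0.4719, -0.1297, 0.0131]
ee_rot: [[0.132, 0.991, 0.003], [0.991, -0.132, -0.001], [-0.0, 0.003, -1.0]]
wrist_force: [1.4, 6.9, 19.9]
width: 0.741
```

Request:
step_arm(rows=[[0.5,-5,0,0,0]])

```text
time_s: 12.6
tcp_pos: [0.4713, -0.1347, 0.0131]
ee_rot: [[0.132, 0.991, 0.003], [0.991, -0.132, -0.001], [-0.0, 0.003, -1.0]]
wrist_force: [0.8, 6.4, 20.3]
width: 0.739
```

Request:
step_arm(rows=[[0.5,0,0,0,0]])

```text
time_s: 12.72
tcp_pos: [0.4712, -0.1352, 0.0131]
ee_rot: [[0.132, 0.991, 0.003], [0.991, -0.132, -0.001], [-0.001, 0.003, -1.0]]
wrist_force: [-1.2, 0.4, 19.6]
width: 0.74
```

Request:
step_arm(rows=[[0.5,5,0,0,0]])

```text
time_s: 12.85
tcp_pos: [0.4721, -0.1308, 0.0131]
ee_rot: [[0.131, 0.991, 0.004], [0.991, -0.131, -0.002], [-0.002, 0.004, -1.0]]
wrist_force: [-0.2, -5.8, 17.1]
width: 0.746
```

Request:
step_arm(rows=[[0.5,5,0,0,0]])

```text
time_s: 12.98
tcp_pos: [0.4728, -0.1257, 0.0131]
ee_rot: [[0.131, 0.991, 0.004], [0.991, -0.131, -0.002], [-0.002, 0.004, -1.0]]
wrist_force: [-1.7, -6.8, 17.6]
width: 0.74
```

```bash
python3 - <<'E'
from h import *
s=env.get_state();print(s["tcp_pos"],s["wrist_force"],s["wrist_torque"])
im=capture("wrist");save(im,"w6.png")
E
```

```text
[ 0.4728192  -0.12570601  0.01313687] [-1.71265837 -6.75376455 17.62999395] [-0.93078611  0.62992761  0.10918399]
```

View pics/w6.png

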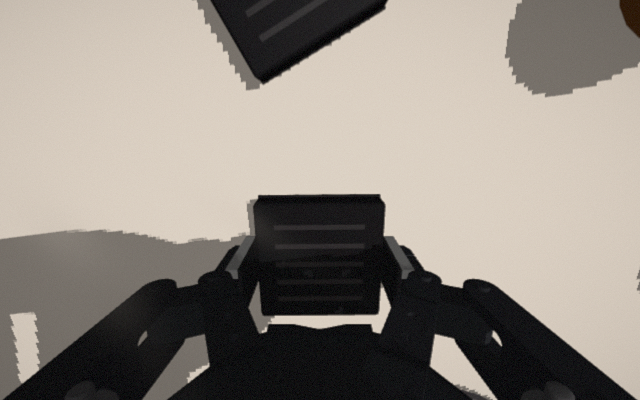

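The fingertips probably touch the shelf (Fz rose as soon as they closed), which spoils the ratio. I'll regrip 4 mm higher so the press goes through the coaster only.

Request:
step_arm(rows=[[0.85,0,0,0,0],[0.85,0,0,-5,0],[0.85,0,0,-5,0],[0.5,0,0,-5,0],[0.5,0,0,-5,0],[0.5,0,0,-5,0]], newtons=50)

```text
time_s: 13.78
tcp_pos: [0.4713, -0.1247, 0.0168]
ee_rot: [[0.131, 0.991, 0.0], [0.991, -0.131, -0.0], [-0.0, 0.0, -1.0]]
wrist_force: [-1.6, 0.8, 9.7]
width: 0.725
```

Request:
step_arm(rows=[[0.5,0,0,1,0],[0.5,0,0,1,0]])

```text
time_s: 14.02
tcp_pos: [0.4713, -0.1248, 0.0167]
ee_rot: [[0.131, 0.991, 0.0], [0.991, -0.131, -0.0], [-0.0, 0.0, -1.0]]
wrist_force: [-5.9, 2.9, 27.6]
width: 0.734
```

Request:
step_arm(rows=[[0.5,-4,0,0,0],[0.5,-8,0,0,0]])

```text
time_s: 14.28
tcp_pos: [0.4713, -0.1326, 0.0167]
ee_rot: [[0.132, 0.991, 0.003], [0.991, -0.132, -0.0], [0.0, 0.003, -1.0]]
wrist_force: [1.2, 7.0, 22.6]
width: 0.734
```

Request:
step_arm(rows=[[0.5,-4,0,0,0]])

```text
time_s: 14.4
tcp_pos: [0.4708, -0.1366, 0.0167]
ee_rot: [[0.132, 0.991, 0.003], [0.991, -0.132, -0.0], [0.0, 0.003, -1.0]]
wrist_force: [1.0, 6.7, 22.0]
width: 0.727
```

Request:
step_arm(rows=[[0.5,0,0,-1.2,0],[0.5,4,0,-1.2,0],[0.5,8,0,-1.2,0]])

```text
time_s: 14.78
tcp_pos: [0.471, -0.1289, 0.0168]
ee_rot: [[0.131, 0.991, 0.001], [0.991, -0.131, -0.001], [-0.001, 0.001, -1.0]]
wrist_force: [0.1, -3.9, 7.5]
width: 0.729
```

Request:
step_arm(rows=[[0.5,4,0,0,0]])

```text
time_s: 14.9
tcp_pos: [0.4716, -0.1249, 0.0168]
ee_rot: [[0.131, 0.991, 0.001], [0.991, -0.131, -0.001], [-0.001, 0.001, -1.0]]
wrist_force: [0.8, -3.3, 7.4]
width: 0.733
```

Request:
step_arm(rows=[[0.5,4,0,0,0]])

```text
time_s: 15.02
tcp_pos: [0.4721, -0.1209, 0.0168]
ee_rot: [[0.131, 0.991, 0.001], [0.991, -0.131, -0.001], [-0.001, 0.001, -1.0]]
wrist_force: [0.1, -3.2, 7.6]
width: 0.726
```

Request:
step_arm(rows=[[0.5,0,0,0,0]])

```text
time_s: 15.15
tcp_pos: [0.4721, -0.1206, 0.0169]
ee_rot: [[0.131, 0.991, 0.001], [0.991, -0.131, -0.0], [-0.0, 0.001, -1.0]]
wrist_force: [0.7, 1.7, 8.7]
width: 0.728
```

```bash
python3 - <<'E'
from h import *
s=env.get_state();print(s["tcp_pos"],s["wrist_force"],s["wrist_torque"])
im=capture("side");save(im,"s6.png");im=im[120:260,250:400];save(im,"s6c.png",5)
im=capture("wrist");save(im,"w7.png")
E
```

```text
[ 0.47213379 -0.12058723  0.01686004] [0.73598693 1.65188311 8.65448937] [0.27861891 0.05003564 0.02434357]
```

View pics/s6c.png

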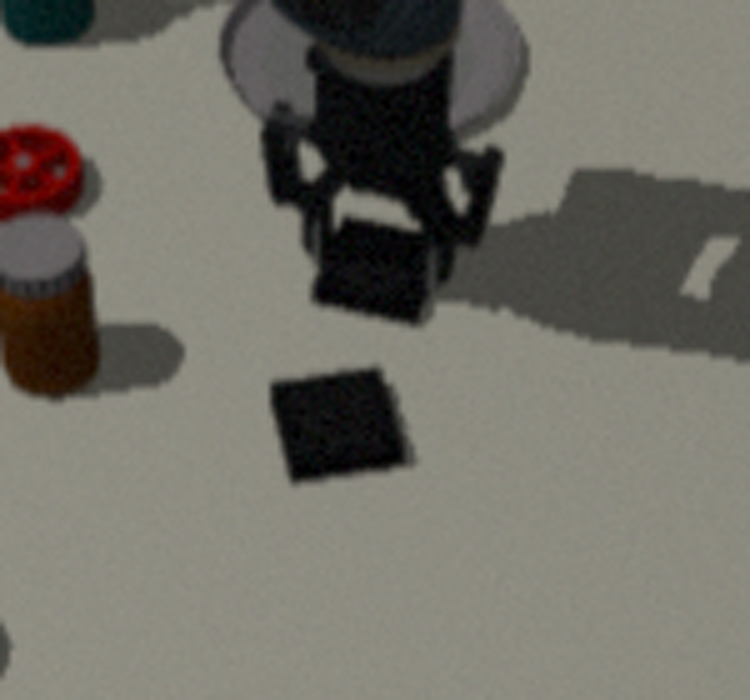

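View pics/w7.png

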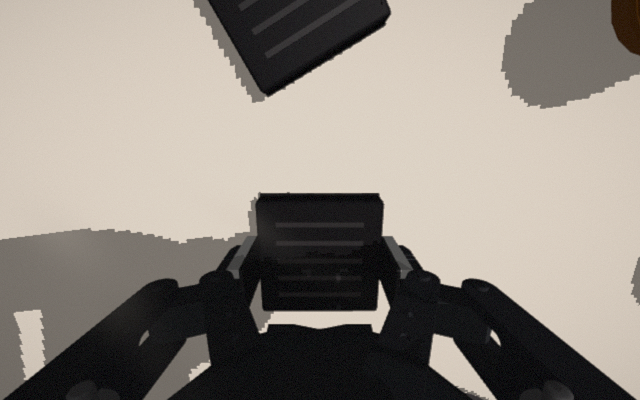

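Request:
step_arm(rows=[[0.85,0,0,0,0],[0.85,0,0,-4.5,0],[0.85,0,0,-4.5,0],[0.85,0,0,-4.5,0]], newtons=50)

```text
time_s: 15.75
tcp_pos: [0.4716, -0.1207, 0.021]
ee_rot: [[0.131, 0.991, -0.0], [0.991, -0.131, 0.0], [0.0, -0.0, -1.0]]
wrist_force: [-0.5, -0.4, -0.0]
width: 0.854
```

Request:
step_arm(rows=[[0.6,0,0,0,0],[0.6,0,0,0,0],[0.6,0,0,0,0]])

```text
time_s: 16.12
tcp_pos: [0.4717, -0.1208, 0.0216]
ee_rot: [[0.131, 0.991, 0.0], [0.991, -0.131, -0.0], [-0.0, 0.0, -1.0]]
wrist_force: [-2.4, 0.9, 11.8]
width: 0.72
```

Request:
step_arm(rows=[[0.6,0,0,0.6,0],[0.6,0,0,0.6,0]])

```text
time_s: 16.38
tcp_pos: [0.4717, -0.1208, 0.0215]
ee_rot: [[0.131, 0.991, 0.0], [0.991, -0.131, -0.0], [-0.0, 0.0, -1.0]]
wrist_force: [-5.8, 1.7, 21.1]
width: 0.723
```

Request:
step_arm(rows=[[0.6,-4,0,0,0],[0.6,-8,0,0,0]])

```text
time_s: 16.62
tcp_pos: [0.4716, -0.1286, 0.0215]
ee_rot: [[0.131, 0.991, 0.002], [0.991, -0.131, -0.0], [0.0, 0.002, -1.0]]
wrist_force: [1.4, 6.1, 16.6]
width: 0.721
```

Request:
step_arm(rows=[[0.6,-4,0,0,0]])

```text
time_s: 16.75
tcp_pos: [0.4711, -0.1326, 0.0215]
ee_rot: [[0.132, 0.991, 0.002], [0.991, -0.132, -0.0], [0.0, 0.002, -1.0]]
wrist_force: [1.3, 4.8, 16.2]
width: 0.721
```

Request:
step_arm(rows=[[0.6,0,0,-15,0],[0.6,0,0,-30,0],[0.6,0,0,-30,0],[0.6,0,0,-30,0],[0.6,0,0,-30,0]])

```text
time_s: 17.38
tcp_pos: [0.4698, -0.1325, 0.05]
ee_rot: [[0.131, 0.991, -0.001], [0.991, -0.131, 0.0], [0.0, -0.001, -1.0]]
wrist_force: [0.3, -0.6, -3.5]
width: 0.718
```

Request:
step_arm(rows=[[0.6,4,0,0,0],[0.6,8,0,0,0],[0.6,12,0,0,0]])

```text
time_s: 17.75
tcp_pos: [0.4717, -0.1203, 0.0503]
ee_rot: [[0.131, 0.991, -0.0], [0.991, -0.131, 0.0], [0.0, -0.0, -1.0]]
wrist_force: [-0.1, 0.8, -4.1]
width: 0.718
```

Request:
step_arm(rows=[[0.6,4,0,0,0]])

```text
time_s: 17.88
tcp_pos: [0.4722, -0.1164, 0.0504]
ee_rot: [[0.131, 0.991, -0.0], [0.991, -0.131, 0.0], [0.0, -0.0, -1.0]]
wrist_force: [0.5, -0.9, -3.8]
width: 0.721
```

Request:
step_arm(rows=[[0.6,4,0,0,0]])

```text
time_s: 18.0
tcp_pos: [0.4727, -0.1125, 0.0504]
ee_rot: [[0.131, 0.991, 0.0], [0.991, -0.131, 0.0], [0.0, 0.0, -1.0]]
wrist_force: [0.8, 0.2, -4.3]
width: 0.719
```

```bash
python3 - <<'E'
from h import *
im=capture("side")[120:260,250:400];save(im,"s7c.png",5)
E
```

```text
(no output)
```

View pics/s7c.png

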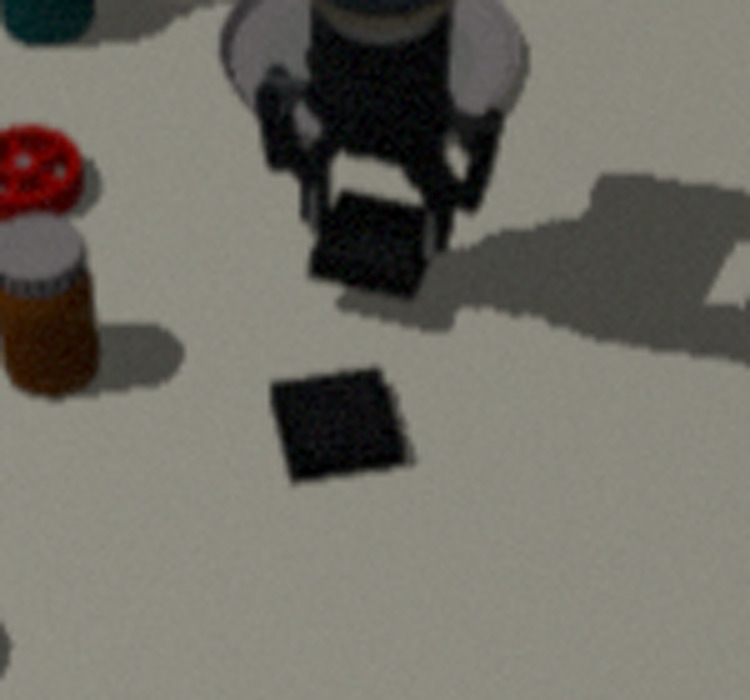

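Request:
step_arm(rows=[[0.6,0,0,20,0],[0.6,0,0,28,0],[0.6,0,0,30,0],[0.6,0,0,30,0]])

```text
time_s: 18.55
tcp_pos: [0.4728, -0.1128, 0.0216]
ee_rot: [[0.131, 0.991, -0.0], [0.991, -0.131, 0.0], [0.0, -0.0, -1.0]]
wrist_force: [-6.5, 1.7, 16.8]
width: 0.718
```

Request:
step_arm(rows=[[0.6,-15,0,0,0],[0.6,-35,0,0,0]])

```text
time_s: 18.8
tcp_pos: [0.4692, -0.1478, 0.0217]
ee_rot: [[0.131, 0.991, 0.002], [0.991, -0.131, -0.001], [-0.0, 0.002, -1.0]]
wrist_force: [1.0, 2.9, 11.0]
width: 0.715
```

Request:
step_arm(rows=[[0.6,20,0,0,0],[0.6,40,0,0,0]])

```text
time_s: 19.05
tcp_pos: [0.4747, -0.1085, 0.0217]
ee_rot: [[0.132, 0.991, 0.003], [0.991, -0.132, -0.001], [-0.001, 0.003, -1.0]]
wrist_force: [-0.2, -4.0, 9.8]
width: 0.715
```

Request:
step_arm(rows=[[0.6,0,0,0,0],[0.6,0,0,0,0]])

```text
time_s: 19.3
tcp_pos: [0.4746, -0.1077, 0.0217]
ee_rot: [[0.131, 0.991, 0.003], [0.991, -0.131, -0.0], [-0.0, 0.003, -1.0]]
wrist_force: [0.2, 3.5, 11.0]
width: 0.72
```

Request:
step_arm(rows=[[0.6,-0.5,0,0,0],[0.6,-1,0,0,0],[0.6,-1.5,0,0,0],[0.6,-2,0,0,0]])

```text
time_s: 19.8
tcp_pos: [0.4743, -0.1099, 0.0217]
ee_rot: [[0.132, 0.991, 0.002], [0.991, -0.132, -0.0], [-0.0, 0.003, -1.0]]
wrist_force: [0.4, 4.8, 10.4]
width: 0.716
```

This one drags at about 0.27 of the load, at any speed or grip height. That is clearly more than the first (~0.1) but matches neither stated value, so I'll measure the middle one the same way before deciding.

Request:
step_arm(rows=[[0.85,0,0,0,0],[1,0,0,0,0],[1,0,0,0,0],[1,0,0,-30,0],[1,0,0,-60,0],[1,0,0,-60,0]])

```text
time_s: 20.55
tcp_pos: [0.4741, -0.1102, 0.082]
ee_rot: [[0.131, 0.991, 0.003], [0.991, -0.131, -0.001], [-0.001, 0.003, -1.0]]
wrist_force: [-0.6, 0.2, -0.2]
width: 1.002
```

```bash
python3 - <<'E'
from h import *
plan(.4745,.002,.08,21)
E
```

```text
shift [111.3 -14.4   1.9] yaw -28.6 or 151.4 cur yaw -7.6 q6 -11.0 t 20.55
```

Request:
step_arm(rows=[[1,37,-5,0,-10],[1,74,-10,0,-20],[1,111,-14,0,-28.5],[1,111,-14,0,-28.5],[1,111,-14,0,-28.5]])

```text
time_s: 21.18
tcp_pos: [0.4736, 0.0018, 0.0799]
ee_rot: [[-0.356, 0.934, -0.001], [0.934, 0.356, -0.0], [0.0, -0.001, -1.0]]
wrist_force: [0.4, 0.0, 0.3]
width: 0.999
```

```bash
python3 - <<'E'
from h import *
s=env.get_state();print(s["tcp_pos"])
im=capture("wrist");save(im,"w8.png")
coasters("wrist",im,[(275,165,375,260)],.016,s,50)
plan(.4744,.002,.0205,21,s)
E
```

```text
[0.47358056 0.00177756 0.07986962]
coaster [321.8 210.5] [474.2   4.3] [62.5 65. ] yaw 21.8 px [array([277., 170.]), array([282., 253.]), array([363., 252.]), array([366., 168.])]
shift [-0.1  0.9 59.4] yaw -0.1 or 179.9 cur yaw 20.9 q6 -26.3 t 21.175
```

View pics/w8.png

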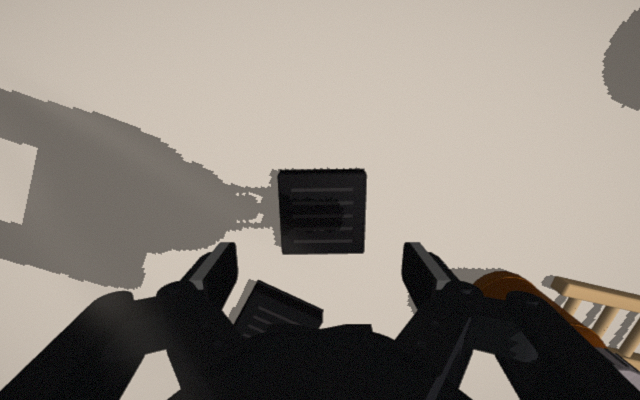

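Request:
step_arm(rows=[[1,1,1,30,0],[1,1,1,50,0],[1,1,1,59,0],[1,1,1,59,0],[0.6,1,1,59,0],[0.6,1,1,59,0],[0.6,1,1,59,0],[0.6,1,1,59,0]], newtons=50)

```text
time_s: 22.22
tcp_pos: [0.4749, 0.0032, 0.0227]
ee_rot: [[-0.358, 0.934, 0.001], [0.934, 0.358, -0.0], [-0.001, 0.001, -1.0]]
wrist_force: [-3.1, -1.8, 13.3]
width: 0.716
```

Request:
step_arm(rows=[[0.6,4,0,0.6,0],[0.6,8,0,0.6,0]])

```text
time_s: 22.48
tcp_pos: [0.4737, 0.0103, 0.0227]
ee_rot: [[-0.358, 0.934, 0.005], [0.934, 0.358, -0.001], [-0.003, 0.005, -1.0]]
wrist_force: [1.9, -4.9, 15.0]
width: 0.716
```

Request:
step_arm(rows=[[0.6,4,0,0,0]])

```text
time_s: 22.6
tcp_pos: [0.4723, 0.0141, 0.0227]
ee_rot: [[-0.358, 0.934, 0.005], [0.934, 0.358, -0.001], [-0.003, 0.005, -1.0]]
wrist_force: [1.4, -5.3, 14.5]
width: 0.714
```

Request:
step_arm(rows=[[0.6,4,0,0,0]])

```text
time_s: 22.72
tcp_pos: [0.4708, 0.0179, 0.0227]
ee_rot: [[-0.358, 0.934, 0.005], [0.934, 0.358, -0.001], [-0.003, 0.005, -1.0]]
wrist_force: [1.9, -4.5, 14.6]
width: 0.712
```

Request:
step_arm(rows=[[0.6,4,0,0,0]])

```text
time_s: 22.85
tcp_pos: [0.4694, 0.0216, 0.0227]
ee_rot: [[-0.358, 0.934, 0.005], [0.934, 0.358, -0.001], [-0.003, 0.005, -1.0]]
wrist_force: [1.2, -4.3, 14.7]
width: 0.716
```

Coasters 2 and 3 drag alike (~0.27) and coaster 1 about 0.1. As a check, I'll push this one loose along the jaw axis under its own weight only (4 N if it grips, 0.5 N if slick).

Request:
step_arm(rows=[[0.85,0,0,0,0],[0.85,0,0,0,0],[0.85,0,-6,0,0],[0.85,0,-10,0,0],[0.85,0,-14,0,0]])

```text
time_s: 23.48
tcp_pos: [0.4539, 0.0169, 0.0208]
ee_rot: [[-0.357, 0.934, 0.0], [0.934, 0.357, 0.0], [-0.0, 0.0, -1.0]]
wrist_force: [1.6, -0.1, 0.5]
width: 0.85
```

Request:
step_arm(rows=[[0.85,0,-4,0,0]])

```text
time_s: 23.6
tcp_pos: [0.4502, 0.0154, 0.0208]
ee_rot: [[-0.357, 0.934, 0.0], [0.934, 0.357, 0.0], [-0.0, 0.0, -1.0]]
wrist_force: [1.2, 0.6, 1.2]
width: 0.854
```

Request:
step_arm(rows=[[0.85,0,-4,0,0]])

```text
time_s: 23.72
tcp_pos: [0.4464, 0.0141, 0.0208]
ee_rot: [[-0.357, 0.934, 0.0], [0.934, 0.357, 0.0], [-0.0, 0.0, -1.0]]
wrist_force: [1.4, 1.8, 0.2]
width: 0.852
```

Request:
step_arm(rows=[[0.85,0,-4,0,0]])

```text
time_s: 23.85
tcp_pos: [0.4427, 0.0126, 0.0208]
ee_rot: [[-0.358, 0.934, 0.0], [0.934, 0.358, 0.0], [-0.0, 0.0, -1.0]]
wrist_force: [1.2, 0.8, 0.1]
width: 0.854
```

Request:
step_arm(rows=[[1,0,3,0,0],[1,0,3,-30,0],[1,0,3,-80,0],[1,0,3,-100,0]])

```text
time_s: 24.35
tcp_pos: [0.4465, 0.0138, 0.123]
ee_rot: [[-0.358, 0.934, 0.002], [0.934, 0.358, -0.0], [-0.001, 0.002, -1.0]]
wrist_force: [0.9, -0.3, -0.2]
width: 0.999
```

```bash
python3 - <<'E'
from h import *
plan(.5093,-.322,.0255,-18.5)
s=env.get_state();im=capture("wrist");save(im,"w9.png");coasters("wrist",im,[(250,165,400,265)],.016,s,50)
E
```

```text
shift [-336.   -61.7   97.7] yaw 39.5 or -140.5 cur yaw 21.0 q6 -25.1 t 24.35
coaster [318.9 196.1] [445.7  14.7] [62.7 63.5] yaw 21.0 px [array([282., 162.]), array([285., 231.]), array([353., 231.]), array([356., 162.])]
```

View pics/w9.png

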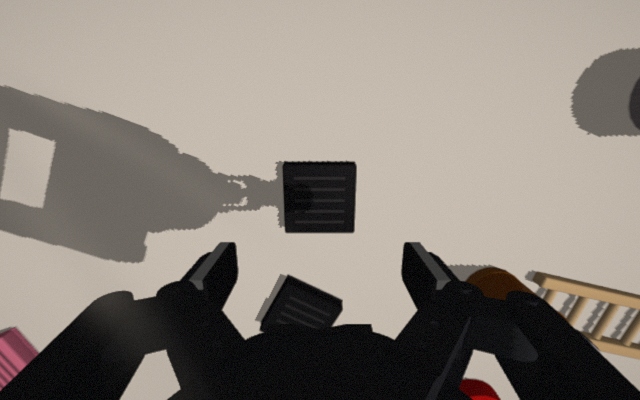

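The push did move coaster 2, now at (.446,.015). Next I'll retest coaster 1 in the thali with the same press.

Request:
step_arm(rows=[[1,-56,-10,0,7],[1,-112,-20,0,14],[1,-168,-30,0,21],[1,-224,-41,0,28],[1,-280,-51,0,35],[1,-336,-62,20,39.5],[1,-336,-62,50,39.5],[1,-336,-62,50,39.5]])

```text
time_s: 25.4
tcp_pos: [0.5065, -0.3214, 0.0682]
ee_rot: [[0.319, 0.948, -0.004], [0.948, -0.319, 0.003], [0.002, -0.005, -1.0]]
wrist_force: [-0.0, -1.0, 1.3]
width: 0.999
```

```bash
python3 - <<'E'
from h import *
plan(.5093,-.322,.0255,-18.5)
E
```

```text
shift [ 0.3  3.1 42.6] yaw -0.1 or 179.9 cur yaw -18.6 q6 -18.3 t 25.4
```

Request:
step_arm(rows=[[1,0,2,25,0],[1,0,2,43,0],[1,0,2,45,0],[1,0,2,45,0],[0.6,0,2,45,0],[0.6,0,2,45,0],[0.6,0,2,45,0]], newtons=50)

```text
time_s: 26.28
tcp_pos: [0.5107, -0.3234, 0.0275]
ee_rot: [[0.318, 0.948, 0.002], [0.948, -0.318, -0.002], [-0.001, 0.003, -1.0]]
wrist_force: [-1.3, 0.0, 9.8]
width: 0.707
```

Request:
step_arm(rows=[[0.6,4,0,0.6,0],[0.6,8,0,0.6,0]])

```text
time_s: 26.52
tcp_pos: [0.5138, -0.3164, 0.0274]
ee_rot: [[0.318, 0.948, 0.004], [0.948, -0.318, -0.003], [-0.002, 0.004, -1.0]]
wrist_force: [0.1, -2.1, 12.3]
width: 0.706
```

Request:
step_arm(rows=[[0.6,4,0,0,0]])

```text
time_s: 26.65
tcp_pos: [0.5151, -0.3126, 0.0274]
ee_rot: [[0.318, 0.948, 0.004], [0.948, -0.318, -0.003], [-0.002, 0.004, -1.0]]
wrist_force: [-0.3, -2.1, 12.7]
width: 0.707
```

Request:
step_arm(rows=[[0.6,-4,0,0,0],[0.6,-8,0,0,0]])

```text
time_s: 26.9
tcp_pos: [0.5126, -0.3198, 0.0274]
ee_rot: [[0.318, 0.948, 0.003], [0.948, -0.318, -0.002], [-0.001, 0.004, -1.0]]
wrist_force: [0.4, 1.1, 14.1]
width: 0.707
```

Request:
step_arm(rows=[[0.6,-4,0,0,0]])

```text
time_s: 27.02
tcp_pos: [0.5113, -0.3237, 0.0274]
ee_rot: [[0.318, 0.948, 0.003], [0.948, -0.318, -0.002], [-0.001, 0.004, -1.0]]
wrist_force: [0.3, 1.7, 12.9]
width: 0.706
```

Coaster 1 gives about 0.105 again, so it is the slick one. Coasters 2 and 3 resist 2.5× more and match each other, so they grip. Release and pick up coaster 3.

Request:
step_arm(rows=[[0.85,0,0,-0.5,0],[1,0,0,-0.5,0],[1,0,0,-0.5,0],[1,0,0,-30,0],[1,0,0,-70,0],[1,0,0,-70,0]])

```text
time_s: 27.78
tcp_pos: [0.5111, -0.3236, 0.0979]
ee_rot: [[0.318, 0.948, 0.004], [0.948, -0.318, -0.003], [-0.002, 0.005, -1.0]]
wrist_force: [-0.2, 1.0, -0.4]
width: 1.003
```

```bash
python3 - <<'E'
from h import *
plan(.4743,-.1095,.08,-7.5)
E
```

```text
shift [ 191.3 -103.1   17.2] yaw -11.0 or 169.0 cur yaw -18.5 q6 -18.2 t 27.775
```

Request:
step_arm(rows=[[1,48,-26,0,-5],[1,96,-52,0,-11],[1,144,-78,10,-11],[1,191,-103,17,-11],[1,191,-103,17,-11],[1,191,-103,17,-11]])

```text
time_s: 28.52
tcp_pos: [0.4732, -0.1091, 0.0779]
ee_rot: [[0.131, 0.991, -0.0], [0.991, -0.131, -0.0], [-0.0, -0.0, -1.0]]
wrist_force: [0.1, -1.0, 0.8]
width: 1.001
```

```bash
python3 - <<'E'
from h import *
s=env.get_state();print(s["tcp_pos"])
im=capture("wrist");save(im,"w10.png");coasters("wrist",im,[(265,165,385,265)],.016,s,50)
plan(.4743,-.1095,.016,-7.5,s)
E
```

```text
[ 0.47317109 -0.10914525  0.07793723]
coaster [320.5 214.9] [ 474.  -110.2] [64.3 62.6] yaw 82.6 px [array([279., 257.]), array([361., 257.]), array([365., 174.]), array([276., 174.])]
shift [-0.2  1.2 61.9] yaw -0.0 or 180.0 cur yaw -7.5 q6 -11.0 t 28.525
```

View pics/w10.png

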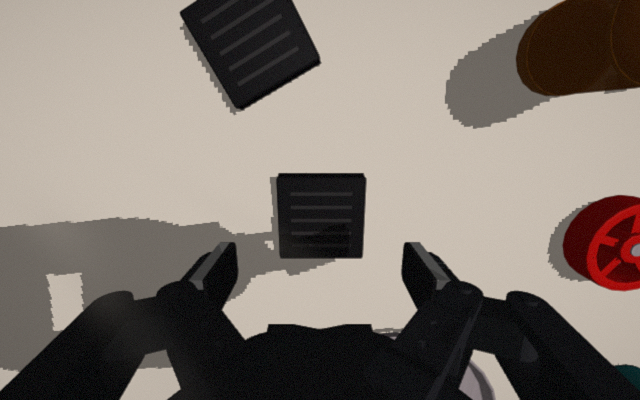

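Request:
step_arm(rows=[[1,-1,1,30,0],[1,-1,1,50,0],[1,-1,1,61,0],[1,-1,1,61,0],[0.6,-1,1,61,0],[0.6,-1,1,61,0],[0.6,-1,1,61,0]], newtons=50)

```text
time_s: 29.45
tcp_pos: [0.4744, -0.1104, 0.0183]
ee_rot: [[0.131, 0.991, 0.001], [0.991, -0.131, -0.001], [-0.0, 0.001, -1.0]]
wrist_force: [-2.1, -1.7, 7.1]
width: 0.728
```

Request:
step_arm(rows=[[0.6,0,0,-20,0],[0.6,0,0,-60,0],[0.6,0,0,-100,0],[0.6,50,0,-110,0],[0.6,100,0,-110,0],[0.6,150,0,-110,0],[0.6,200,0,-110,0],[0.6,250,0,-110,0]])

```text
time_s: 30.45
tcp_pos: [0.5066, 0.1394, 0.1276]
ee_rot: [[0.131, 0.991, 0.0], [0.991, -0.131, -0.0], [0.0, 0.0, -1.0]]
wrist_force: [0.5, -0.0, -4.2]
width: 0.727
```

```bash
python3 - <<'E'
from h import *
s=env.get_state();print(s["width"],s["wrist_force"])
plan(.494,.292,.13,-7.5)
E
```

```text
0.7271525528108858 [ 0.49027235 -0.04914603 -4.16922478]
shift [149.6 -32.5  -2.4] yaw -0.0 or 180.0 cur yaw -7.5 q6 17.9 t 30.45
```

Request:
step_arm(rows=[[0.6,50,-11,0,0],[0.6,100,-22,0,0],[0.6,145,-32,0,0],[0.6,150,-32,0,0],[0.6,150,-32,0,0]])

```text
time_s: 31.08
tcp_pos: [0.4944, 0.2905, 0.1272]
ee_rot: [[0.131, 0.991, -0.0], [0.991, -0.131, -0.0], [-0.0, -0.0, -1.0]]
wrist_force: [-0.5, -0.1, -4.1]
width: 0.726
```

```bash
python3 - <<'E'
from h import *
s=env.get_state();print(s["width"],s["wrist_force"],s["tcp_pos"])
im=capture("wrist");save(im,"w11.png")
plan(.494,.292,.0383,-7.5,s)
E
```

```text
0.7258923156688043 [-0.45914872 -0.12811956 -4.09963715] [0.49443672 0.29052525 0.12720192]
shift [ 1.4 -0.6 88.9] yaw -0.0 or 180.0 cur yaw -7.5 q6 33.3 t 31.075
```

View pics/w11.png

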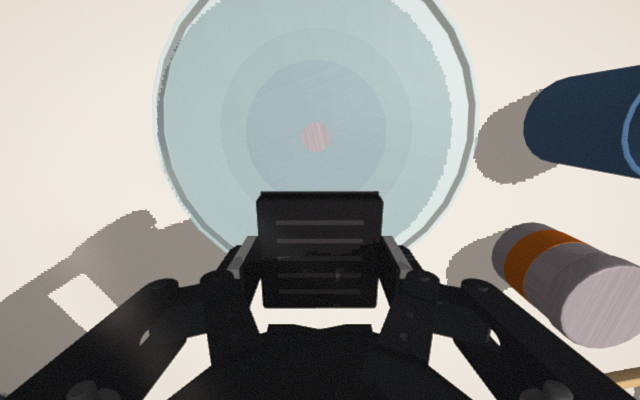

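```bash
python3 - <<'E'
from h import *
for z in(0.,.01,.02):print(px2w("wrist",316,137,z))
print(px2w("wrist",154,117,.03),px2w("wrist",477,117,.03))
E
```

```text
[0.49845152 0.34233242 0.        ]
[0.4986582 0.342946  0.01     ]
[0.49886487 0.34355958 0.02      ]
[0.37517696 0.37593392 0.03      ] [0.62616062 0.34294978 0.03      ]
```

Request:
step_arm(rows=[[0.6,1,2,35,0],[0.6,1,2,65,0],[0.6,1,2,80,0],[0.6,1,2,85,0],[0.6,1,2,87,0],[0.6,1,2,87,0]])

```text
time_s: 31.88
tcp_pos: [0.4972, 0.2915, 0.041]
ee_rot: [[0.131, 0.991, 0.001], [0.991, -0.131, 0.001], [0.001, 0.001, -1.0]]
wrist_force: [0.2, 0.0, -4.0]
width: 0.724
```

Request:
step_arm(rows=[[0.6,0,0,1,0],[0.6,0,0,1.5,0]])

```text
time_s: 32.12
tcp_pos: [0.4969, 0.2915, 0.039]
ee_rot: [[0.131, 0.991, 0.0], [0.991, -0.131, 0.0], [0.0, 0.0, -1.0]]
wrist_force: [-0.2, -0.7, -3.2]
width: 0.729
```

Request:
step_arm(rows=[[0.6,0,0,0.7,0],[0.6,0,0,0.7,0]])

```text
time_s: 32.38
tcp_pos: [0.4971, 0.2916, 0.0384]
ee_rot: [[0.131, 0.991, 0.001], [0.991, -0.131, 0.0], [0.0, 0.001, -1.0]]
wrist_force: [0.7, -0.3, 2.5]
width: 0.725
```

Request:
step_arm(rows=[[0.85,0,0,0,0],[1,0,0,0,0],[1,0,0,0,0],[1,0,0,-30,0],[1,0,0,-80,0],[1,0,0,-90,0]])

```text
time_s: 33.12
tcp_pos: [0.4981, 0.2921, 0.131]
ee_rot: [[0.131, 0.991, 0.004], [0.991, -0.131, 0.002], [0.003, 0.004, -1.0]]
wrist_force: [0.1, 0.1, -0.5]
width: 1.0
```

```bash
python3 - <<'E'
from h import *
s=env.get_state()
im=capture("wrist");save(im,"w12.png")
coasters("wrist",im,[(260,150,400,250)],.036,s,50)
plan(.446,.0145,.08,21,s)
E
```

```text
coaster [317.4 202.1] [496.8 291.6] [64.5 62.3] yaw 82.5 px [array([282., 239.]), array([353., 239.]), array([356., 166.]), array([279., 166.])]
shift [-282.1  -15.4   50.2] yaw -28.5 or 151.5 cur yaw -7.5 q6 33.3 t 33.125
```

View pics/w12.png

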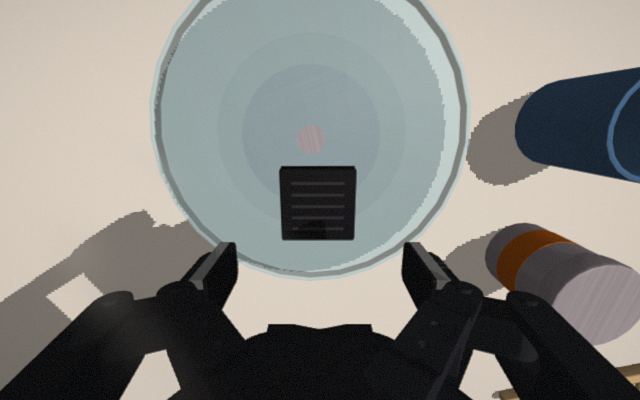

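The coaster is flat on the turntable at (317,203), centre (.497,.292). Next is coaster 2.

Request:
step_arm(rows=[[1,-56,-3,0,-7],[1,-112,-6,0,-14],[1,-168,-9,0,-21],[1,-224,-12,20,-28],[1,-281,-15,35,-28.5],[1,-281,-15,50,-28.5],[1,-281,-15,50,-28.5],[1,-281,-15,50,-28.5]])

```text
time_s: 34.17
tcp_pos: [0.4452, 0.0158, 0.078]
ee_rot: [[-0.359, 0.933, -0.0], [0.933, 0.359, 0.0], [0.0, -0.0, -1.0]]
wrist_force: [-0.3, 0.4, 0.1]
width: 1.0
```

```bash
python3 - <<'E'
from h import *
s=env.get_state()
im=capture("wrist");save(im,"w13.png")
coasters("wrist",im,[(265,155,385,265)],.016,s,50)
plan(.446,.0145,.017,21,s)
E
```

```text
coaster [320.  214.9] [445.7  15.1] [62.6 64.3] yaw 21.1 px [array([275., 174.]), array([279., 257.]), array([361., 257.]), array([365., 174.])]
shift [-1.5  0.3 61. ] yaw 0.0 or -180.0 cur yaw 21.0 q6 -25.0 t 34.175
```

View pics/w13.png

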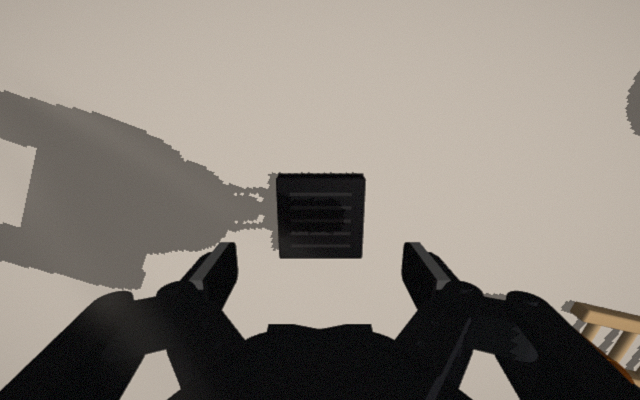

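Request:
step_arm(rows=[[1,-1,0,30,0],[1,-1,0,50,0],[1,-1,0,61,0],[1,-1,0,61,0],[0.6,-1,0,61,0],[0.6,-1,0,61,0],[0.6,-1,0,61,0]], newtons=50)

```text
time_s: 35.1
tcp_pos: [0.4459, 0.0139, 0.0181]
ee_rot: [[-0.358, 0.934, 0.002], [0.934, 0.358, -0.0], [-0.001, 0.002, -1.0]]
wrist_force: [-1.7, 1.4, 8.6]
width: 0.729
```

Request:
step_arm(rows=[[0.6,0,0,-20,0],[0.6,0,0,-60,0],[0.6,0,0,-110,0],[0.6,50,-9,-110,7],[0.6,100,-18,-110,14],[0.6,150,-27,-110,21],[0.6,200,-36,-110,28],[0.6,250,-45,-110,28]])

```text
time_s: 36.1
tcp_pos: [0.3129, 0.2325, 0.1275]
ee_rot: [[0.125, 0.992, 0.001], [0.992, -0.125, 0.0], [0.0, 0.001, -1.0]]
wrist_force: [0.3, 0.1, -4.7]
width: 0.724
```

```bash
python3 - <<'E'
from h import *
s=env.get_state();print(s["width"],s["wrist_force"])
plan(.499,.396,.13,-7.5)
E
```

```text
0.7237790449214689 [ 0.26421087  0.05271225 -4.69190905]
shift [185.5 164.3  -2.4] yaw 0.3 or -179.7 cur yaw -7.2 q6 36.9 t 36.1
```

Request:
step_arm(rows=[[0.6,40,36,0,0],[0.6,80,72,0,0],[0.6,120,108,0,0],[0.6,160,142,0,0],[0.6,185,164,0,0],[0.6,185,164,0,0],[0.6,185,164,0,0]])

```text
time_s: 36.98
tcp_pos: [0.4987, 0.3942, 0.1267]
ee_rot: [[0.123, 0.992, -0.001], [0.992, -0.123, -0.001], [-0.001, -0.001, -1.0]]
wrist_force: [-0.2, 0.7, -2.6]
width: 0.724
```

```bash
python3 - <<'E'
from h import *
s=env.get_state();print(s["width"],s["wrist_force"],s["tcp_pos"])
im=capture("wrist");save(im,"w14.png")
im=capture("side");save(im,"s14.png")
plan(.499,.396,.041,-7.5,s)
E
```

```text
0.7244399921025332 [-0.23755973  0.71856618 -2.6280429 ] [0.49868469 0.39418862 0.12673391]
shift [ 1.9  0.2 85.7] yaw 0.4 or -179.6 cur yaw -7.1 q6 41.2 t 36.975
```

View pics/s14.png

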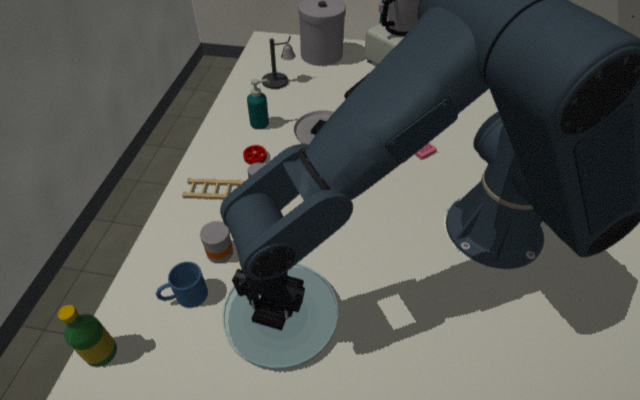

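Request:
step_arm(rows=[[0.6,2,0,35,0],[0.6,2,0,65,0],[0.6,2,0,80,0],[0.6,2,0,84,0],[0.6,2,0,86,0],[0.6,2,0,87,0],[0.6,2,0,87,0]])

```text
time_s: 37.95
tcp_pos: [0.4999, 0.3969, 0.0406]
ee_rot: [[0.123, 0.992, 0.001], [0.992, -0.123, 0.0], [0.001, 0.001, -1.0]]
wrist_force: [0.6, -0.6, -3.5]
width: 0.728
```

Request:
step_arm(rows=[[0.6,0,0,0.8,0],[0.6,0,0,1.4,0],[0.6,0,0,1.4,0]])

```text
time_s: 38.33
tcp_pos: [0.4997, 0.3967, 0.0385]
ee_rot: [[0.123, 0.992, -0.0], [0.992, -0.123, -0.0], [-0.0, -0.0, -1.0]]
wrist_force: [-0.5, -0.5, -3.8]
width: 0.724
```

Request:
step_arm(rows=[[0.6,0,0,0.8,0],[0.6,0,0,0.8,0]])

```text
time_s: 38.58
tcp_pos: [0.4999, 0.3968, 0.0383]
ee_rot: [[0.123, 0.992, 0.001], [0.992, -0.123, 0.0], [0.0, 0.001, -1.0]]
wrist_force: [-1.0, -0.9, 2.5]
width: 0.729
```

Request:
step_arm(rows=[[0.85,0,0,0,0],[1,0,0,0,0],[1,0,0,0,0],[1,0,0,-30,0],[1,0,0,-80,0],[1,0,0,-130,0],[1,0,0,-130,0]])

```text
time_s: 39.45
tcp_pos: [0.5012, 0.3978, 0.172]
ee_rot: [[0.123, 0.992, 0.006], [0.992, -0.123, 0.004], [0.005, 0.005, -1.0]]
wrist_force: [0.2, 0.2, -1.0]
width: 1.002
```

```bash
python3 - <<'E'
from h import *
s=env.get_state();print(s["tcp_pos"])
im=capture("wrist");save(im,"w15.png");
t=capture("top");save(t,"t15.png")
plan(.648,-.021,.15,90,s)
plan(.648,-.021,.15,75,s)
for r in find_in("jar","top")[:2]:print(r)
for u,v,z in((317,126,.096),(317.2,126,.1)):print(px2w("top",u,v,z))
E
```

```text
[0.50121382 0.39780726 0.17204308]
shift [-397.7  197.    21.2] yaw 82.9 or -97.1 cur yaw -7.1 q6 41.3 t 39.45
shift [-397.7  197.    21.2] yaw -82.1 or 97.9 cur yaw -7.1 q6 41.3 t 39.45
{'rect': [305.8, 118.0, 330.0, 145.5], 'conf': 0.81}
[ 0.64910661 -0.0199193   0.096     ]
[ 0.64830676 -0.02034974  0.1       ]
```

View pics/w15.png

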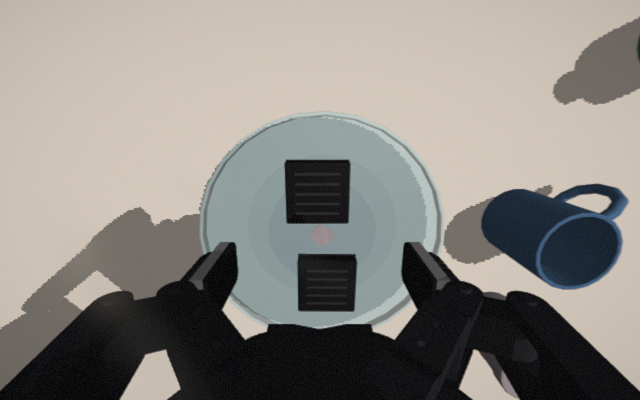

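View pics/t15.png

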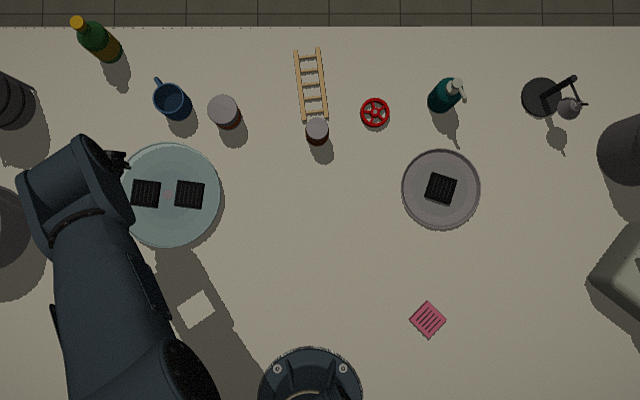

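Request:
step_arm(rows=[[1,-53,26,0,10.5],[1,-106,52,0,21],[1,-160,78,0,31.5],[1,-213,105,0,42],[1,-266,131,0,52.5],[1,-320,157,0,63],[1,-372,184,0,73],[1,-397,197,0,83]])

```text
time_s: 40.6
tcp_pos: [0.6464, -0.0244, 0.1659]
ee_rot: [[1.0, -0.009, -0.002], [-0.009, -1.0, 0.0], [-0.002, -0.0, -1.0]]
wrist_force: [-0.2, 0.1, 0.3]
width: 0.996
```

Request:
step_arm(rows=[[1,0,0,0,0],[1,0,0,0,0]])

```text
time_s: 40.85
tcp_pos: [0.6458, -0.0208, 0.1666]
ee_rot: [[1.0, 0.002, -0.002], [0.002, -1.0, 0.0], [-0.002, -0.0, -1.0]]
wrist_force: [-0.6, 0.1, 0.4]
width: 0.994
```

```bash
python3 - <<'E'
from h import *
s=env.get_state();print(s["tcp_pos"],s["q"])
im=capture("wrist");save(im,"w16.png")
for r in find_in("jar","wrist")[:2]:print(r)
plan(.6485,-.0205,.13,-90,s)
print(w2px("wrist",(.6485,-.0205,.096),s),w2px("wrist",(.6485,-.0205,0),s))
E
```

```text
[ 0.64578947 -0.02075396  0.1666412 ] [-5.97259852e+00  3.47303953e+01  8.32964727e+01  1.41916838e-02
  6.20901933e+01  8.39239944e+01]
{'rect': [284.4, 161.9, 351.6, 248.1], 'conf': 0.84}
shift [ 2.8 -0.2 36.6] yaw 0.1 or -179.9 cur yaw -89.9 q6 83.9 t 40.85
(np.float64(317.86201328032683), np.float64(209.5057687158056)) (np.float64(318.3578455593193), np.float64(181.47932743402492))
```

View pics/w16.png

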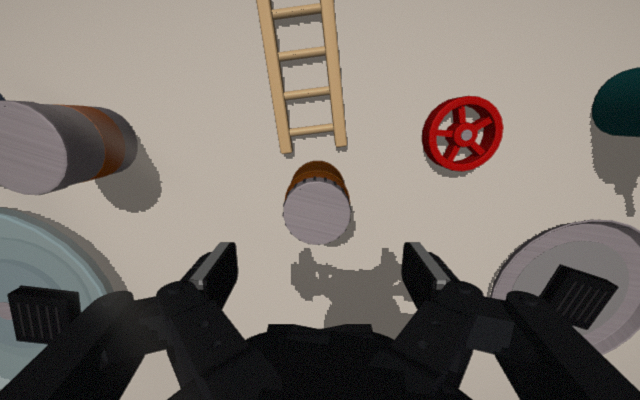

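```bash
python3 - <<'E'
from h import *
s=env.get_state()
p=px2w("wrist",316.5,212.,.096,s);print(p,px2w("wrist",316.5,245,.096,s),px2w("wrist",316.5,180,.096,s))
plan(p[0],p[1],.13,-90,s)
E
```

```text
[ 0.64655462 -0.01903706  0.096     ] [ 0.61900984 -0.01904996  0.096     ] [ 0.67150202 -0.01902538  0.096     ]
shift [ 0.6 -1.3 37.3] yaw 0.1 or -179.9 cur yaw -89.9 q6 84.0 t 40.95
```

The cap is at (317,212), so the jar axis is about (.647,-.019), between the jaws. Descend and grip.

Request:
step_arm(rows=[[1,1,-1,30,0],[1,1,-1,60,0],[1,1,-1,90,0],[1,1,-1,110,0],[1,1,-1,115,0],[1,1,-1,115,0]])

```text
time_s: 41.7
tcp_pos: [0.6478, -0.0203, 0.0533]
ee_rot: [[1.0, -0.0, 0.001], [-0.0, -1.0, -0.0], [0.001, 0.0, -1.0]]
wrist_force: [0.1, 0.5, -0.1]
width: 0.998
```

Request:
step_arm(rows=[[0.75,0,0,0,0],[0.65,0,0,0,0],[0.5,0,0,0,0],[0.5,0,0,0,0],[0.5,0,0,0,0]], newtons=35)

```text
time_s: 42.32
tcp_pos: [0.6481, -0.0205, 0.054]
ee_rot: [[1.0, -0.001, 0.002], [-0.001, -1.0, -0.0], [0.002, 0.0, -1.0]]
wrist_force: [-1.8, 0.1, 6.5]
width: 0.64
```

Request:
step_arm(rows=[[0.5,0,0,-5,0],[0.5,0,0,-15,0],[0.5,0,0,-35,0],[0.5,0,0,-60,0],[0.5,0,0,-60,0]])

```text
time_s: 42.95
tcp_pos: [0.6487, -0.0206, 0.1157]
ee_rot: [[1.0, -0.001, 0.005], [-0.001, -1.0, -0.0], [0.005, 0.0, -1.0]]
wrist_force: [0.3, 0.1, -2.7]
width: 0.642
```

```bash
python3 - <<'E'
from h import *
s=env.get_state();print(s["tcp_pos"],s["wrist_force"])
im=capture("wrist");save(im,"w17.png")
im=capture("side")[60:320,140:400];save(im,"s17.png",2.2)
plan(.497,.292,.15,-90,s)
plan(.497,.292,.15,-60,s)
E
```

```text
[ 0.64873821 -0.02058607  0.11565361] [ 0.266684    0.05492017 -2.67504758]
shift [-151.9 -312.4  -35.2] yaw -0.1 or 179.9 cur yaw -90.1 q6 84.1 t 42.95
shift [-151.9 -312.4  -35.2] yaw -30.1 or 149.9 cur yaw -90.1 q6 84.1 t 42.95
```

View pics/w17.png

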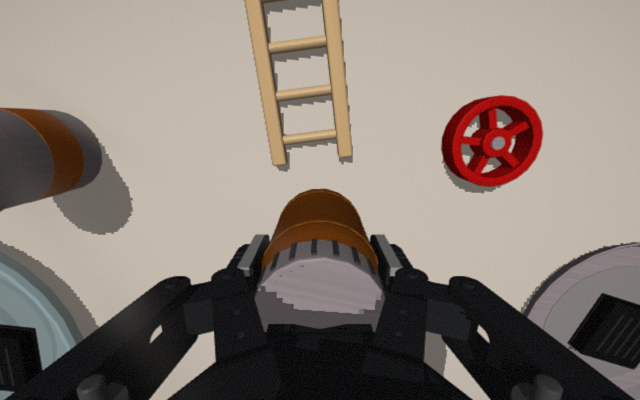

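View pics/s17.png

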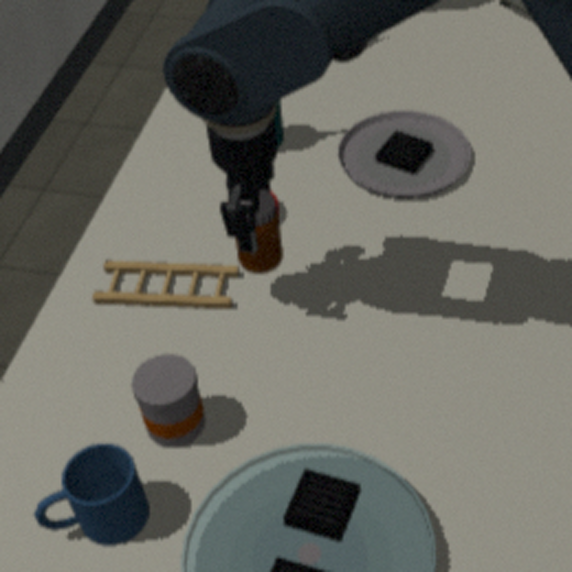

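```bash
python3 - <<'E'
from h import *
t=cv2.cvtColor(cv2.imread("pics/t15.png"),cv2.COLOR_BGR2RGB)
coasters("top",t,[(175,180,206,210)],.036,None,62)
coasters("top",t,[(425,171,458,207)],.020,None,62)
plan(.498,.2915,.15,-90)
E
```

```text
coaster [188.8 194.2] [496.  288.2] [66.6 63. ] yaw 82.4 px [array([201., 209.]), array([204., 183.]), array([177., 180.]), array([173., 206.])]
coaster [440.1 188.8] [ 508.9 -320.6] [67.6 69.9] yaw 71.6 px [array([449., 207.]), array([457., 179.]), array([431., 171.]), array([423., 198.])]
shift [-149.6 -311.8  -37.2] yaw -0.1 or 179.9 cur yaw -90.1 q6 84.1 t 43.05
```

Request:
step_arm(rows=[[0.5,-10,-20,-15,0],[0.5,-30,-65,-36,0],[0.5,-55,-115,-36,0],[0.5,-80,-165,-36,0],[0.5,-105,-215,-36,0],[0.5,-130,-265,-36,0],[0.5,-145,-300,-36,0],[0.5,-150,-312,-36,0]])

```text
time_s: 44.05
tcp_pos: [0.4959, 0.2938, 0.1489]
ee_rot: [[1.0, 0.002, -0.001], [0.002, -1.0, -0.0], [-0.001, 0.0, -1.0]]
wrist_force: [-0.4, -0.5, -3.2]
width: 0.638
```

Request:
step_arm(rows=[[0.5,0,0,0,0],[0.5,0,0,0,0],[0.5,0,0,0,0]])

```text
time_s: 44.42
tcp_pos: [0.4982, 0.2907, 0.1488]
ee_rot: [[1.0, -0.002, -0.0], [-0.002, -1.0, -0.0], [-0.0, 0.0, -1.0]]
wrist_force: [0.1, -0.4, -3.8]
width: 0.638
```

```bash
python3 - <<'E'
from h import *
s=env.get_state();print(s["tcp_pos"],s["wrist_force"],s["q"][5])
im=capture("wrist");save(im,"w18.png")
im=capture("side")[180:400,180:400];save(im,"s18.png",2.6)
plan(.4985,.291,.09,-90,s)
E
```

```text
[0.49816885 0.29071334 0.14876595] [ 0.06416161 -0.44947482 -3.82546004] 115.77782409678002
shift [ 0.3 -0.3 58.8] yaw -0.1 or 179.9 cur yaw -90.1 q6 115.8 t 44.425
```

View pics/w18.png

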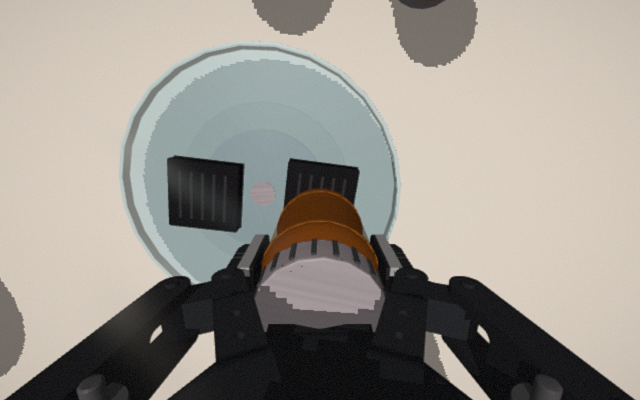

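View pics/s18.png

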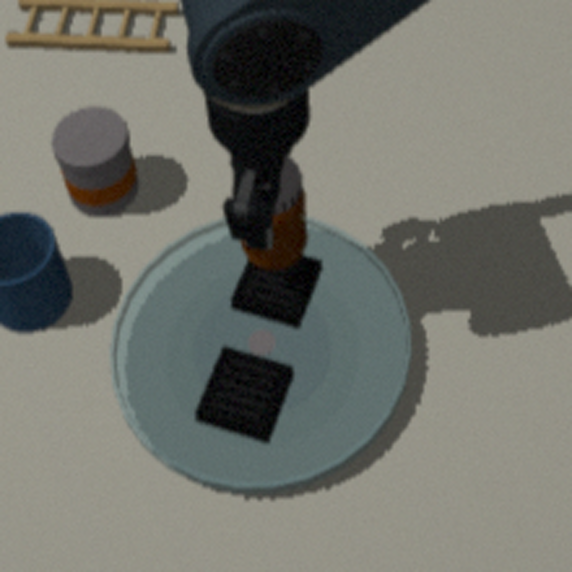

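```bash
python3 - <<'E'
from h import *
s=env.get_state()
a=px2w("wrist",290,160,.036,s)[:2];b=px2w("wrist",358,168.5,.036,s)[:2]
e=b-a;L=np.linalg.norm(e);e/=L;n=np.array([e[1],-e[0]])
if n[0]>0:n=-n
print(a,b,L,(a+b)/2+n*.032)
E
```

```text
[0.53242818 0.31565163] [0.52488994 0.2559772 ] 0.060148672071239896 [0.49691137 0.28982487]
```

Request:
step_arm(rows=[[0.5,0,0,25,0],[0.5,0,0,42,0],[0.5,0,0,52,0],[0.5,0,0,56,0],[0.5,0,0,57,0],[0.5,0,0,57,0]])

```text
time_s: 45.28
tcp_pos: [0.498, 0.2918, 0.0922]
ee_rot: [[1.0, -0.001, 0.001], [-0.001, -1.0, 0.0], [0.001, -0.0, -1.0]]
wrist_force: [0.3, -0.3, -3.6]
width: 0.639
```

Request:
step_arm(rows=[[0.5,0,0,0.7,0],[0.5,0,0,1.4,0],[0.5,0,0,1.4,0]])

```text
time_s: 45.65
tcp_pos: [0.4977, 0.2917, 0.0904]
ee_rot: [[1.0, -0.001, -0.0], [-0.001, -1.0, -0.0], [-0.0, 0.0, -1.0]]
wrist_force: [0.2, 0.5, -3.3]
width: 0.64
```

Request:
step_arm(rows=[[0.5,0,0,0.6,0],[0.5,0,0,0.9,0],[0.5,0,0,0.9,0]])

```text
time_s: 46.02
tcp_pos: [0.498, 0.2917, 0.0899]
ee_rot: [[1.0, -0.001, 0.001], [-0.001, -1.0, 0.0], [0.001, -0.0, -1.0]]
wrist_force: [-1.9, -1.6, 5.2]
width: 0.641
```

Contact. Release slowly and rise straight up.

Request:
step_arm(rows=[[0.7,0,0,-0.3,0],[0.8,0,0,-0.3,0],[1,0,0,-0.3,0],[1,0,0,-0.3,0],[1,0,0,-30,0],[1,0,0,-80,0],[1,0,0,-130,0],[1,0,0,-130,0]])

```text
time_s: 47.02
tcp_pos: [0.4992, 0.2924, 0.2234]
ee_rot: [[1.0, -0.001, 0.006], [-0.001, -1.0, 0.003], [0.006, -0.003, -1.0]]
wrist_force: [0.5, -0.2, 0.2]
width: 1.003
```

Request:
step_arm(rows=[[1,-50,20,0,0],[1,-90,60,0,0],[1,-130,110,0,0],[1,-130,160,0,0],[1,-130,200,0,0],[1,-130,200,0,0]])

```text
time_s: 47.78
tcp_pos: [0.3671, 0.0901, 0.219]
ee_rot: [[1.0, -0.004, -0.001], [-0.004, -1.0, -0.0], [-0.001, 0.0, -1.0]]
wrist_force: [-0.2, 0.6, 0.8]
width: 0.999
```

```bash
python3 - <<'E'
from h import *
s=env.get_state();print(s["tcp_pos"],s["wrist_force"])
t=capture("top");save(t,"t19.png");save(t[130:260,100:240],"t19c.png",5)
im=capture("side");save(im,"s19f.png");save(im[180:400,180:400],"s19.png",2.6)
coasters("top",t,[(130,178,162,212)],.036,None,62)
for r in find_in("jar","top")[:3]:print(r)
E
```

```text
[0.36712449 0.09007663 0.21896258] [-0.17079335  0.59480613  0.82199959]
coaster [145.1 193.3] [498.5 393. ] [68.1 63.4] yaw 83.5 px [array([157., 208.]), array([161., 182.]), array([133., 179.]), array([129., 205.])]
{'rect': [164.2, 183.1, 199.8, 205.8], 'conf': 0.68}
```

View pics/t19c.png

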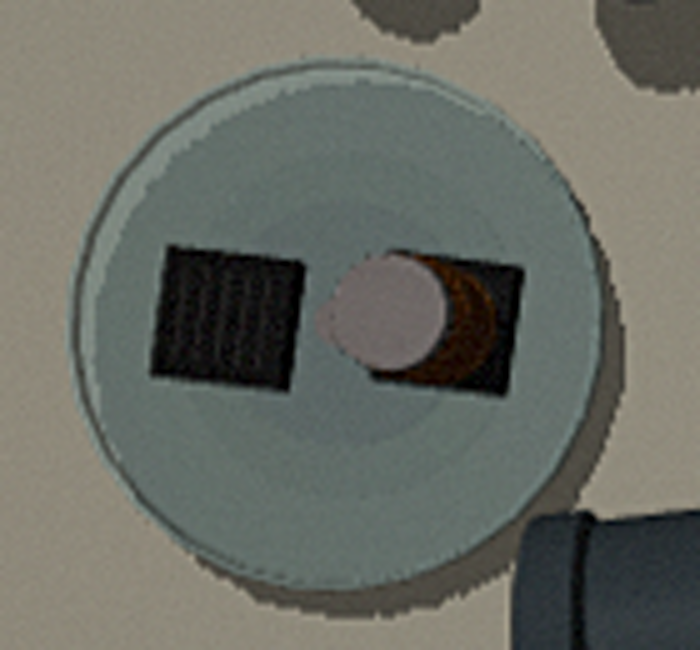

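View pics/s19.png

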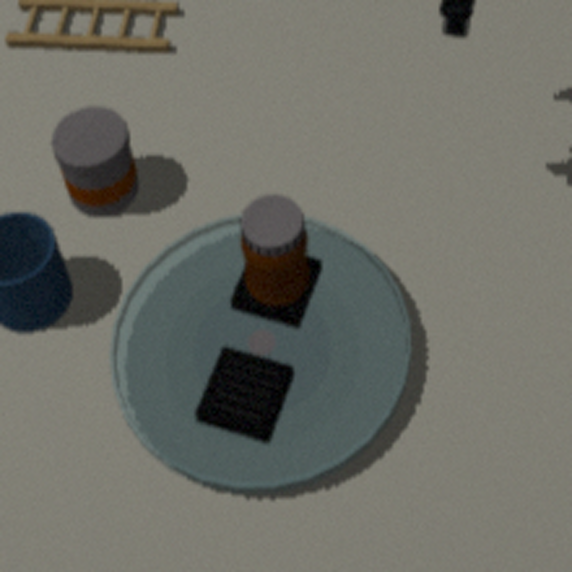

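View pics/t19.png

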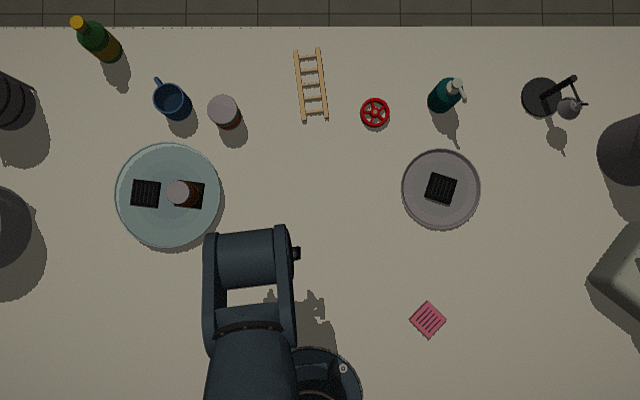

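```bash
python3 - <<'E'
from h import *
print(px2w("top",177.8,192.6,.132),px2w("side",285,180+219/2.6,.132))
print(w2px("top",(.497,.29,.132)))
E
```

```text
[0.49345149 0.2893645  0.132     ] [0.49286337 0.29327541 0.132     ]
(np.float64(177.53285637466809), np.float64(191.00365921702937))
```

```bash
python3 -c "
from plant import env
print(env.finish_job())"
```

```text
the job is handed in; nothing more can be done
None
```

The job is handed in at about 48 s. Two coasters lie flat on the turntable, one lies flat in the thali, and the jar stands on a turntable coaster. The sorting rests on drag readings that only partly match your figures.

**Sorting:** I gripped each coaster, pressed it down and dragged it along the shelf.

| Coaster (at the start) | Drag / load | Sorted as |
|---|---|---|
| Nearest the turntable | about 0.10 (again in the thali: about 0.105) | slick |
| Middle | about 0.27 | grips |
| Nearest the thali | about 0.27, at several loads and speeds | grips |

**What disagreed:** the 0.27 is far below the stated 1.1 for gripping rubber. A loose push of the middle coaster under its own weight gave about 1.5 N, not 3.2–6 N. I found no explanation; dragging through the air read about zero, so sensor bias is not it. I sorted on the repeatable 2.5-fold difference. Your judging rule also names two gripping soles and one worn one, which fits.

**Last checks (top and side pictures):**
- **Turntable coasters:** both lie flat, each about 50 mm from the turntable's centre.
- **Thali coaster:** it lies within a few mm of the thali's centre.
- **Jar:** it stands upright, about 4 mm off its coaster's centre.
- **Gentleness:** wrist readings when setting things down stayed under about 6 N.
- **Other things:** nothing else shows any shift, and the arm was clear of everything.

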